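# Pack the locksmith's job tray

## Robot

A 6-joint arm with a two-finger parallel gripper is mounted at the origin on the work surface. World frame = base frame: x ahead of the robot, y to its left, z up, the work surface at z = 0. Lengths are in m, angles in rad, forces in N, time in s.
With the tool pointing down it reaches from about 0.35 to 0.975 m from the base axis. Payload 4.9 kg.
Tool frame: the origin (TCP) lies midway between the tips of the shut fingers; the grasp point (between the pads) lies 19 mm behind it; z points along the fingers, y is the direction in which the jaws open and shut (so a half turn about z gives the same grasp; the last joint's range is limited). The gripper opens to 85 mm and grips with 20 to 120 N. Pads are 22 mm wide; open, the fingers measure 114 mm over their backs; the gripper's body (76 mm by 85 mm) begins 54 mm behind the grasp point. The pads swing forward as they close: fully open they stand 13 mm farther back than shut.
Start: joints at [-1.422, 0.053, 1.613, -0, 1.476, -0.119], TCP at [0.165, -0.603, 0.231] pointing down, gripper open.
Joint ranges: [-3.01, 3.01], [-1.01, 2.22], [0.06, 2.58], [-1.02, 4.17], [0.09, 2.62], [-3.14, 3.14]. Speed limits (rad/s): [2.57, 2.57, 3.14, 3.14, 3.14, 3.14].

## Interface

Orientations are given as a unit quaternion [w, x, y, z].
In Python, from plant import state, grab_frame, camera_params, job_done, boxes_of gives the robot as it stands.
- The arm moves only by the tool step_arm, never from a script. Its argument "steps" is a list of rows, each a list of 4 numbers: the shift along the tool's x, y, z in mm, then the turn about the tool's z in degrees. A call has 1 to 8 rows; each row shifts and turns the pose as measured when the row begins, along the tool's axes as they then stand; what a row does not reach is not made up. A row lasts 1/10 s, in which the tool goes at most 50 mm and 8.59 degrees, less where a joint would pass 70% of its speed; a pose out of reach is approached as far as the arm can. A call is refused whole if a number of a shift passes 50 or a number of a turn 8.59, either way. A call with a gripper value outside its range is refused whole. "claw" is the opening in per cent of the stroke, from 0 (shut) to 100 (fully open), set as the call begins (left out, the last holds). The fingers move at their own pace and stop on an object; the grip force is fixed at half the most. Time passes only in rows, so rows that do not move let the fingers close. It gives the time, the measured TCP pose, the force and the opening at its end, in the units of the state.
- state(): the state, without advancing time (a new reading comes with each control period).
- grab_frame(name): name is "scene" or "side" or "wrist"; returns (picture, depth): 420x560x3 uint8, red, green, blue; 420x560 float32, m along the optical axis (not along the pixel's ray), 0 where there is no reading.
- camera_params(name): a dict with "mtx" (3x3 intrinsics, pixels), "extrinsics" (4x4, takes a point from camera to world coordinates); the wrist camera has in their place "T_tool_cam" (4x4, takes a point from camera to tool coordinates, whose origin is the TCP and whose axes are the flange's). Camera axes: x right, y down, z forward; pixel columns grow to the right and rows downward; lengths in m; the calibration is good to about 2 mm. A picture is of the moment at which its call begins: read the wrist's pose just before it. camera_params takes no time and is no camera call.
- job_done(): hands the job in, once; it reports no verdict.
Trained networks look in the newest picture that a camera, given by its name, has taken for a name from the list of things; names that differ only in an ending like _2 or _b are one class to them, and where a whole thing is asked for, a point or a joint stands for the part that bears it (a point fixed in the world has none). Each returns a list of dicts, best first, with "p" (0 to 1); they miss things now and then, are a little off and sometimes report something else, mostly with a low value. They report only what shows in the picture. A call takes as long as a camera call.
- boxes_of(camera, label): "box" ([left, top, width, height] in pixels, round what is visible of it).
The state is a dict: "time": time; "joint_pos": joint angles; "joint_vel": joint speeds; "joint_efforts": joint torques, N m; "tool_pos": TCP position; "tool_rot": TCP orientation; "contact_force": force on the tool from outside, world axes, zero at the start; "ft_torque": the same for the moment, N m; "gripper_width": opening from 0.0 (shut) to 1.0 (fully open).
Only numpy, scipy, OpenCV 4.12 (cv2) and the standard library are available. Lean on these libraries where they do the work, as an engineer would, in place of code of your own. Each camera call takes 0.05 s, during which the arm holds its last target. There are 200 camera calls.

## Task

Pack the customer's job into the tray: the brass padlock flat in the middle of the blue insert, the brass lock cylinder flat in the middle of the red one and the car key flat in the middle of the yellow one. The brass cylinder is shut in behind the green spray can, so first stand the can aside on the bench, clear of the stall, and at the end have it back upright, centred on the black disc in the stall's mouth; keep the can upright all along. Leave the dark steel padlock and the steel cylinder where they lie.

Things in the scene. Friction and masses are not known exactly. Their poses are not given: they have to be found in the camera images.
- can: green spray can with a white cap, upright in the stall's mouth, 0.15 to 0.3 kg. Body 54 mm in diameter to 88 mm height, shoulder to 94 mm, cap 36 mm in diameter from 94 to 128 mm, 4 mm red nozzle on top. Origin: centre of its underside, z up. To stand it aside the bench is empty from x = 0.67 to 0.73 m for y between -0.12 and 0.12 m.
- stall: fixed grey stall on the bench: two side walls and a back wall, 30 mm high, no floor. Origin: on the bench at the centre of the painted black disc (66 mm in diameter), the can's place. x points from mouth to back. Side walls from x = -34 to +126 mm, inner faces at y = -42 and +42 mm; back wall's inner face at x = +121 mm. The brass cylinder lies between can and back wall.
- brass_padlock: brass padlock with a blue band, lying flat, 80 x 44 x 24 mm (x, y, z), about 0.24 kg. Origin: centre of the whole outline, on the underside; z up. The brass body, 46 x 44 x 24 mm, is centred at x = -17 mm (grip it there across y); the round steel shackle reaches from it to x = +40 mm.
- steel_padlock: look-alike, not part of the job: padlock of the same shape and size, dark steel body without band. Origin and axes as the brass padlock.
- brass_cylinder: brass oval lock cylinder with a red band, lying flat: 33 mm wide (x, edges rounded), 60 mm long (y), 17 mm high, 0.18 kg. Origin: centre of its underside, z up. It lies across the stall about 51 mm behind the disc's centre, about 10 mm from the can, 12 mm from each side wall and 50 mm from the back wall.
- steel_cylinder: look-alike, not part of the job: lock cylinder of the same shape and size, bright steel with a dark band. Origin and axes as the brass one.
- car_key: black car key with three yellow buttons and a yellow line, lying flat, 85 mm long over all, about 0.06 kg. Origin: near the middle of the whole length, on the underside; z up. The black head, 50 x 36 x 15 mm (x, y, z), is centred at x = -17 mm (grip it there across y); the steel blade, 8 mm wide and 3 mm thick at mid height, points to +x, to x = +43 mm.
- insert_blue: blue insert for the brass padlock, fixed in an aluminium tray (306 x 126 mm, edge 12 mm high). Outer 94 (x) x 110 (y) mm, inside 88 x 104. Origin: centre of its underside, 3 mm above the bench; its floor is 3 mm and its rim 9 mm above the origin. The three inserts lie in a row along their x, 96 mm apart, in any order, all with the same yaw.
- insert_red: red insert for the brass cylinder, fixed in an aluminium tray (306 x 126 mm, edge 12 mm high). Outer 94 (x) x 110 (y) mm, inside 88 x 104. Origin: centre of its underside, 3 mm above the bench; its floor is 3 mm and its rim 9 mm above the origin. The three inserts lie in a row along their x, 96 mm apart, in any order, all with the same yaw.
- insert_yellow: yellow insert for the car key, fixed in an aluminium tray (306 x 126 mm, edge 12 mm high). Outer 94 (x) x 110 (y) mm, inside 88 x 104. Origin: centre of its underside, 3 mm above the bench; its floor is 3 mm and its rim 9 mm above the origin. The three inserts lie in a row along their x, 96 mm apart, in any order, all with the same yaw.

How it is judged:
By the outcome, as a careful person would: the job done as asked, in the order asked, and still so for the second after the job is handed in, with the robot touching nothing.
It also fails if it takes over 136 s, if anything falls off the work surface, if the arm or the gripper's body presses on something with over 40 N, if the wrist force passes 120 N, or if a joint passes its speed limit or range.

## Working session

There is one attempt and no reset: what is moved stays moved. The work goes in short steps, Python scripts to look and compute and a tool call to move; the robot and the scene stay as the last step left them, time stands still between calls to the robot, and variables do not carry over. Pictures are saved under pics/ and viewed, about 12 in all and at most 16, crops included, and the job is handed in when it is done.

Besides the shell and the picture viewer there is one more tool, called after "Emit:" as a command line: name --pt "numbers of a row" for each row, then --argument value for the rest. step_arm: Moves the arm, as the interface text tells. Its arguments: {"type":"object","properties":{"steps":{"type":"array"},"claw":{"type":"number"}},"required":["steps"]}

```bash
mkdir -p pics; ls; cat > h.py <<'E'
import numpy as np, cv2
from plant import *
from scipy.spatial.transform import Rotation as R
def rot(q): return R.from_quat([q[1],q[2],q[3],q[0]]).as_matrix()
def shot(c,fn=None):
    s=state(); img,d=grab_frame(c); p=camera_params(c)
    if 'extrinsics' in p: T=np.array(p['extrinsics'])
    else:
        W=np.eye(4);W[:3,:3]=rot(s['tool_rot']);W[:3,3]=s['tool_pos'];T=W@np.array(p['T_tool_cam'])
    if fn: cv2.imwrite('pics/'+fn,img[:,:,::-1])
    K=np.array(p['mtx'])
    v,u=np.mgrid[0:420,0:560]
    P=np.stack([(u-K[0,2])/K[0,0]*d,(v-K[1,2])/K[1,1]*d,d],-1)@T[:3,:3].T+T[:3,3]
    P[d==0]=np.nan
    return img,d,P,K,T
E
python3 - <<'E'
from h import *
N=['can','brass_padlock','steel_padlock','brass_cylinder','steel_cylinder','car_key','insert_blue','insert_red','insert_yellow','stall']
for c in ['scene','side']:
    img,d,P,K,T=shot(c,c+'0.png')
    print(c,T.round(2).tolist())
    for n in N:
        for b in boxes_of(c,n)[:2]:
            x,y,w,h=[int(round(t)) for t in b['box']]
            q=P[y+h//2,x+w//2]
            print(n,round(b['p'],2),(x,y,w,h),q.round(3))
s=state();print(s['time'],s['tool_rot'],s['tool_pos'],camera_params('wrist'))
E
```

```text
pics
scene [[-0.83, 0.34, -0.44, 0.86], [0.56, 0.51, -0.66, 0.56], [0.0, -0.79, -0.61, 0.55], [0.0, 0.0, 0.0, 1.0]]
can 0.57 (365, 255, 49, 87) [0.513 0.316 0.089]
brass_padlock 0.82 (194, 206, 36, 29) [ 0.602 -0.048  0.018]
brass_padlock 0.65 (336, 319, 45, 42) [0.551 0.309 0.016]
steel_padlock 0.9 (290, 211, 40, 28) [0.459 0.073 0.024]
steel_padlock 0.31 (199, 205, 30, 32) [ 0.599 -0.046  0.016]
brass_cylinder 0.69 (339, 321, 41, 35) [0.547 0.307 0.015]
steel_cylinder 0.9 (258, 185, 31, 18) [ 0.454 -0.06   0.013]
car_key 0.88 (224, 253, 48, 19) [0.6   0.084 0.014]
car_key 0.58 (260, 185, 28, 14) [ 0.45  -0.063  0.015]
insert_blue 0.72 (157, 155, 58, 38) [ 0.568 -0.243  0.004]
insert_red 0.69 (227, 131, 52, 26) [ 0.372 -0.275  0.004]
insert_red 0.23 (196, 206, 35, 27) [ 0.6   -0.048  0.02 ]
insert_yellow 0.79 (191, 142, 61, 31) [ 0.469 -0.263  0.005]
stall 0.88 (303, 292, 125, 102) [0.545 0.317 0.014]
side [[-0.86, -0.38, 0.34, 0.08], [-0.51, 0.66, -0.55, 0.66], [-0.01, -0.65, -0.76, 0.97], [0.0, 0.0, 0.0, 1.0]]
can 0.88 (181, 286, 31, 53) [0.478 0.319 0.09 ]
brass_padlock 0.83 (236
[... 528 characters left out ...]
76) [0.535 0.31  0.02 ]
stall 0.33 (181, 284, 33, 54) [0.478 0.316 0.088]
1.1 [-5.21706240e-06  9.91052559e-01  1.33472187e-01 -1.81888090e-05] [ 0.16535609 -0.6026972   0.23131553] {'mtx': array([[314.92373741,   0.        , 279.11370352],
       [  0.        , 314.92373741, 211.29375024],
       [  0.        ,   0.        ,   1.        ]]), 'T_tool_cam': array([[-2.95051429e-04, -9.61629328e-01, -2.74351869e-01,
         6.93286770e-02],
       [ 9.99999640e-01, -6.55254480e-05, -8.45775651e-04,
        -2.77403838e-04],
       [ 7.95345642e-04, -2.74352020e-01,  9.61629002e-01,
        -1.44245149e-01],
       [ 0.00000000e+00,  0.00000000e+00,  0.00000000e+00,
         1.00000000e+00]])}
```

```bash
python3 -c "
import cv2
a=cv2.imread('pics/scene0.png')[110:410,130:450];b=cv2.imread('pics/side0.png')[110:365,110:410]
a=cv2.resize(a,None,fx=1.25,fy=1.9) if 0 else cv2.resize(a,(400,375));b=cv2.resize(b,(400,340))
import numpy as np
b=np.vstack([b,np.zeros((35,400,3),'uint8')]);cv2.imwrite('pics/both.png',np.hstack([a,b]))"
```

```text
(no output)
```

View pics/both.png

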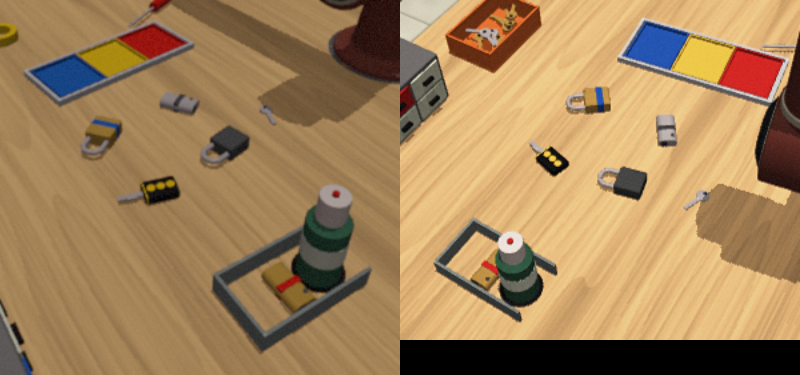

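The brass padlock (blue band) and the key have their shackle and blade towards +x. The can stands in the stall's mouth with the brass cylinder behind it. Next I fit poses from the merged depth clouds.

```bash
cat > fit.py <<'E'
from h import *
def cloud(cams):
    A=[shot(c) for c in cams]
    return np.concatenate([a[2].reshape(-1,3) for a in A]),np.concatenate([cv2.cvtColor(a[0],cv2.COLOR_RGB2HSV).reshape(-1,3) for a in A])
def rect(X): 
    r=cv2.minAreaRect((X[:,:2]*1000).astype(np.float32)); return [tuple(np.round(r[0],1)),tuple(np.round(r[1],1)),round(r[2],1)]
def near(P,c,r,z0,z1): return (np.hypot(P[:,0]-c[0],P[:,1]-c[1])<r)&(P[:,2]>z0)&(P[:,2]<z1)
def trim(X):
    m=np.median(X,0);d=np.linalg.norm(X-m,axis=1);return X[d<=np.percentile(d,99)]
E
python3 - <<'E'
from fit import *
for cams in (['scene'],['side']):
    P,H=cloud(cams); print(cams)
    S=H[:,1]>150
    for n,lo,hi,c in [('blue',105,125,(.57,-.25)),('yellow',20,32,(.47,-.265)),('red',0,8,(.375,-.275))]:
        m=near(P,c,.1,-.01,.02)&S&(((H[:,0]>=lo)&(H[:,0]<=hi)))
        if n=='red': m=near(P,c,.1,-.01,.02)&(H[:,1]>190)&((H[:,0]<5)|(H[:,0]>172))
        X=trim(P[m]);print(n,m.sum(),rect(X))
    for n,c,r,z0,z1 in [('pad',(.60,-.05),.06,.008,.035),('padtop',(.60,-.05),.06,.019,.035),('key',(.6,.086),.06,.005,.03),('keyhead',(.6,.086),.06,.0105,.03),('cyl',(.55,.31),.036,.01,.022),('cap',(.48,.318),.06,.1,.126),('captop',(.48,.318),.06,.124,.14),('stall',(.535,.312),.13,.024,.036)]:
        m=near(P,c,r,z0,z1);X=P[m];print(n,m.sum(),rect(X),X.mean(0).round(4))
E
```

```text
['scene']
blue 1034 [(np.float64(567.5), np.float64(-259.8)), (np.float64(93.9), np.float64(99.8)), 6.8]
yellow 922 [(np.float64(469.9), np.float64(-268.7)), (np.float64(96.7), np.float64(111.0)), 8.9]
red 736 [(np.float64(374.7), np.float64(-283.2)), (np.float64(90.5), np.float64(100.0)), 6.9]
pad 600 [(np.float64(602.6), np.float64(-57.8)), (np.float64(80.4), np.float64(44.3)), 36.0] [ 0.5989 -0.0576  0.0182]
padtop 342 [(np.float64(589.7), np.float64(-67.7)), (np.float64(48.0), np.float64(43.3)), 37.2] [ 0.5904 -0.0662  0.0218]
key 571 [(np.float64(599.3), np.float64(82.7)), (np.float64(37.6), np.float64(84.7)), 74.7] [0.5907 0.0879 0.0116]
keyhead 406 [(np.float64(582.7), np.float64(87.0)), (np.float64(37.3), np.float64(48.5)), 74.7] [0.5835 0.0883 0.0131]
cyl 854 [(np.float64(537.3), np.float64(307.1)), (np.float64(62.3), np.float64(46.1)), 88.1] [0.5441 0.3085 0.0148]
cap 483 [(np.float64(491.1), np.float64(303.8)), (np.float64(35.6), np.float64(35.4)), 79.2] [0.4989 0.3093 0.116 ]
captop 406 [(np.float64(490.5), np.float64(302.9)), (np.float64(35.0), np.float64(35.0)), 19.9] [
[... 683 characters left out ...]
y 372 [(np.float64(597.1), np.float64(75.5)), (np.float64(100.9), np.float64(95.8)), 24.4] [0.5878 0.0878 0.0135]
keyhead 293 [(np.float64(599.5), np.float64(82.8)), (np.float64(37.4), np.float64(85.7)), 73.7] [0.5839 0.0882 0.0149]
cyl 324 [(np.float64(544.5), np.float64(306.6)), (np.float64(33.4), np.float64(62.4)), 1.3] [0.5447 0.3163 0.0165]
cap 167 [(np.float64(490.8), np.float64(307.2)), (np.float64(36.2), np.float64(29.7)), 8.1] [0.4829 0.3116 0.1148]
captop 268 [(np.float64(491.3), np.float64(303.8)), (np.float64(34.7), np.float64(34.5)), 35.3] [0.4907 0.3044 0.1283]
stall 593 [(np.float64(538.3), np.float64(303.5)), (np.float64(95.7), np.float64(160.7)), 89.0] [0.5471 0.3138 0.0294]
```

```bash
cat > plan.py <<'E'
# usage: plan.py x,y,z,theta[,speed_mm_per_row] ...   (mm, deg; world; theta=yaw of tool x)
import sys,numpy as np
from h import *
def yaw(q): r=rot(q); return np.degrees(np.arctan2(r[1,0],r[0,0]))
s=state(); p=np.array(s['tool_pos'])*1000; th=yaw(s['tool_rot'])
print('now',p.round(1),round(th,1),'t',round(s['time'],1),'tilt',rot(s['tool_rot'])[2,:2].round(4),'w',round(s['gripper_width'],3))
out=[]
for w in sys.argv[1:]:
    v=[float(t) for t in w.split(',')]; q=np.array(v[:3]); sp=v[4] if len(v)>4 else 45
    dth=(v[3]-th+180)%360-180
    n=max(1,int(np.ceil(max(np.linalg.norm(q-p)/sp,abs(dth)/8.5))))
    for k in range(n):
        d=(q-p)/(n-k); t=(v[3]-th+180)%360-180; t/=(n-k)
        c,S=np.cos(np.radians(th)),np.sin(np.radians(th))
        row=[round(float(x),0 if n-k>1 else 1) for x in (c*d[0]+S*d[1],S*d[0]-c*d[1],-d[2],-t)]
        row[3]=round(-t,1)
        out.append(row)
        a,b=row[0],row[1]; p=p+np.array([c*a+S*b,S*a-c*b,-row[2]]); th-=row[3]
    out.append('--')
i=0;cur=[]
for r in out:
    if r=='--': cur and print(cur); cur=[]; print('->',w) if 0 else None; print('--'); continue
    cur.append(r)
    if len(cur)==8: print(cur); cur=[]
E
python3 plan.py 480,-100,231,60 491,303.5,200,90
```

```text
now [ 165.4 -602.7  231.3] 15.3 t 1.2 tilt [-0. -0.] w 1.004
[[31.0, -29.0, 0.0, np.float64(-3.2)], [33.0, -27.0, 0.0, np.float64(-3.2)], [34.0, -25.0, 0.0, np.float64(-3.2)], [36.0, -23.0, 0.0, np.float64(-3.2)], [37.0, -21.0, 0.0, np.float64(-3.2)], [38.0, -19.0, 0.0, np.float64(-3.2)], [39.0, -17.0, 0.0, np.float64(-3.2)], [40.0, -15.0, 0.0, np.float64(-3.2)]]
[[40.0, -12.0, 0.0, np.float64(-3.2)], [41.0, -10.0, 0.0, np.float64(-3.2)], [41.0, -8.0, 0.0, np.float64(-3.2)], [42.0, -5.0, 0.0, np.float64(-3.2)], [42.0, -3.0, 0.0, np.float64(-3.1)], [42.6, -1.2, 0.3, np.float64(-3.2)]]
--
[[39.0, -21.0, 3.0, np.float64(-3.3)], [41.0, -19.0, 3.0, np.float64(-3.3)], [42.0, -17.0, 4.0, np.float64(-3.3)], [42.0, -14.0, 3.0, np.float64(-3.3)], [43.0, -12.0, 4.0, np.float64(-3.4)], [44.0, -9.0, 3.0, np.float64(-3.3)], [45.0, -7.0, 4.0, np.float64(-3.4)], [45.0, -4.0, 3.0, np.float64(-3.3)]]
[[44.3, -1.1, 4.0, np.float64(-3.4)]]
--
```

Emit:
step_arm --pt "31 -29 0 -3.2" --pt "33 -27 0 -3.2" --pt "34 -25 0 -3.2" --pt "36 -23 0 -3.2" --pt "37 -21 0 -3.2" --pt "38 -19 0 -3.2" --pt "39 -17 0 -3.2" --pt "40 -15 0 -3.2"

```text
time: 2.0
tool_pos: [0.3472, -0.3073, 0.231]
tool_rot: [0.001, 0.935, 0.353, 0.0]
contact_force: [0.6, -0.6, 0.2]
gripper_width: 1.004
```

Emit:
step_arm --pt "40 -12 0 -3.2" --pt "41 -10 0 -3.2" --pt "41 -8 0 -3.2" --pt "42 -5 0 -3.2" --pt "42 -3 0 -3.1" --pt "42 -1 0 -3.2"

```text
time: 2.6
tool_pos: [0.4826, -0.0821, 0.2328]
tool_rot: [0.004, 0.86, 0.51, 0.002]
contact_force: [0.4, -0.1, -1.1]
gripper_width: 1.002
```

```bash
sed -i 's/row\[3\]=round(-t,1)/row[3]=round(float(-t),1)/' plan.py; python3 plan.py 491,280,220,88 491,303.5,200,90,12
```

```text
now [482.6 -82.1 232.8] 61.3 t 2.6 tilt [-0.0015  0.0094] w 1.002
[[36.0, -19.0, 1.0, -3.0], [37.0, -17.0, 1.0, -3.0], [37.0, -15.0, 2.0, -3.0], [38.0, -13.0, 1.0, -3.0], [39.0, -10.0, 2.0, -2.9], [39.0, -9.0, 1.0, -3.0], [40.0, -6.0, 2.0, -2.9], [40.0, -4.0, 1.0, -3.0]]
[[39.7, -2.9, 1.8, -2.9]]
--
[[8.0, -0.0, 7.0, -0.7], [8.0, -0.0, 6.0, -0.7], [7.5, -0.5, 7.0, -0.6]]
--
```

Emit:
step_arm --pt "36 -19 1 -3" --pt "37 -17 1 -3" --pt "37 -15 2 -3" --pt "38 -13 1 -3" --pt "39 -10 2 -2.9" --pt "39 -9 1 -3" --pt "40 -6 2 -2.9" --pt "40 -4 1 -3"

```text
time: 3.4
tool_pos: [0.4887, 0.2542, 0.2218]
tool_rot: [0.007, 0.73, 0.683, 0.003]
contact_force: [1.2, -0.4, 0.8]
gripper_width: 0.998
```

Emit:
step_arm --pt "30 -3 2 -2.9" --pt "8 0 7 -0.7" --pt "8 0 6 -0.7" --pt "3 0 6 -0.6" --pt "0 0 0 0" --pt "0 0 0 0"

```text
time: 4.0
tool_pos: [0.4872, 0.3073, 0.1984]
tool_rot: [0.007, 0.698, 0.716, 0.002]
contact_force: [-0.6, -0.3, 0.5]
gripper_width: 1.002
```

```bash
python3 plan.py 491,303.5,150,90,12 491,303.5,96,90,12;python3 - <<'E'
from fit import *
P,H=cloud(['wrist'])
for n,c,r,z0,z1 in [('cyl',(.543,.303),.036,.01,.022),('captop',(.49,.304),.04,.12,.14),('cap',(.49,.304),.04,.1,.14)]:
        m=near(P,c,r,z0,z1);X=P[m];print(n,m.sum(),rect(X) if m.sum()>4 else 0)
E
```

```text
now [487.2 307.3 198.4] 91.5 t 4.0 tilt [-0.0071  0.0131] w 1.002
[[-1.0, 1.0, 10.0, 0.3], [-1.0, 1.0, 10.0, 0.3], [-1.0, 1.0, 9.0, 0.3], [-0.0, 0.0, 10.0, 0.3], [-0.9, 0.7, 9.4, 0.3]]
--
[[0.0, 0.0, 11.0, -0.0], [0.0, 0.0, 11.0, -0.0], [0.0, 0.0, 11.0, -0.0], [0.0, 0.0, 11.0, -0.0], [0.0, 0.0, 10.0, -0.0]]
--
cyl 1724 [(np.float64(536.0), np.float64(306.5)), (np.float64(61.3), np.float64(48.6)), 88.2]
captop 1908 [(np.float64(490.8), np.float64(302.7)), (np.float64(34.9), np.float64(35.4)), 17.9]
cap 2158 [(np.float64(490.8), np.float64(302.7)), (np.float64(34.9), np.float64(35.4)), 17.9]
```

```bash
cat > plan.py <<'E'
# usage: plan.py x,y,z,theta[,speed_mm_per_row] ...   (mm, deg; world; theta=yaw of tool x)
import sys
from h import *
yaw=lambda r: np.degrees(np.arctan2(r[1,0],r[0,0]))
s=state(); p=np.array(s['tool_pos'])*1000; M=rot(s['tool_rot'])
print('now',p.round(1),yaw(M).round(1),'t',round(s['time'],1),'tilt',M[2,:2].round(4),'w',round(s['gripper_width'],3),'F',np.round(s['contact_force'],1))
for w in sys.argv[1:]:
    v=[float(t) for t in w.split(',')]; q=np.array(v[:3]); sp=v[4] if len(v)>4 else 40
    wr=lambda: (v[3]-yaw(M)+180)%360-180
    n=max(1,int(np.ceil(max(np.linalg.norm(q-p)/sp,abs(wr())/8.5)))); cur=[]
    for k in range(n):
        row=[round(float(x),0 if n-k>1 else 1) for x in M.T@(q-p)/(n-k)]+[round(-float(wr())/(n-k),1)]
        p=p+M@row[:3]; M=M@R.from_euler('z',row[3],degrees=True).as_matrix(); cur.append(row)
    for i in range(0,n,8): print(cur[i:i+8])
    print('--')
E
python3 plan.py 490.9,303.1,96,90,12
```

```text
now [487.2 307.2 198.3] 91.5 t 4.0 tilt [-0.0072  0.0129] w 0.999 F [0.  0.3 0.6]
[[-0.0, 0.0, 11.0, 0.2], [-0.0, 0.0, 11.0, 0.2], [-0.0, 0.0, 11.0, 0.2], [-1.0, 0.0, 12.0, 0.1], [-0.0, 0.0, 11.0, 0.2], [-1.0, 1.0, 12.0, 0.1], [-0.0, 0.0, 11.0, 0.2], [-1.0, 1.0, 12.0, 0.1]]
[[-0.4, 0.4, 11.4, 0.2]]
--
```

Emit:
step_arm --pt "-2 2 10 0" --pt "-1 1 12 0" --pt "0 0 12 0" --pt "0 0 12 0" --pt "0 0 12 0" --pt "0 0 12 0" --pt "0 0 12 0" --pt "0 0 10 0"

```text
time: 4.85
tool_pos: [0.4926, 0.3014, 0.0992]
tool_rot: [0.007, 0.699, 0.715, 0.003]
contact_force: [0.0, 0.1, 0.4]
gripper_width: 1.005
```

```bash
python3 plan.py 490.9,303.1,96,90,12
```

```text
now [492.6 301.4  99.2] 91.3 t 4.8 tilt [-0.007   0.0141] w 1.005 F [0.  0.1 0.4]
[[1.8, -1.7, 3.2, 1.3]]
--
```

Emit:
step_arm --pt "1.7 -1.7 3 0" --pt "0 0 0 0"

```text
time: 5.05
tool_pos: [0.4895, 0.3026, 0.0933]
tool_rot: [0.007, 0.699, 0.715, 0.001]
contact_force: [-0.6, 0.4, -0.5]
gripper_width: 0.997
```

Emit:
step_arm --pt "0 0 0 0" --pt "0 0 0 0" --pt "0 0 0 0" --pt "0 0 0 0" --pt "0 0 0 0" --pt "0 0 0 0" --pt "0 0 0 0" --pt "0 0 0 0" --claw 0

```text
time: 5.85
tool_pos: [0.4907, 0.3034, 0.0955]
tool_rot: [0.007, 0.699, 0.715, 0.003]
contact_force: [0.5, 0.1, -0.7]
gripper_width: 0.408
```

Emit:
step_arm --pt "0 0 -4 0" --pt "0 0 -10 0" --pt "0 0 -15 0" --pt "0 0 -15 0" --pt "0 0 -15 0" --pt "0 0 -5 0" --pt "0 0 0 0"

```text
time: 6.55
tool_pos: [0.4899, 0.304, 0.1665]
tool_rot: [0.008, 0.699, 0.715, 0.003]
contact_force: [0.5, 0.2, -2.9]
gripper_width: 0.405
```

```bash
python3 plan.py 700,60,160,65,30
```

```text
now [489.9 304.  166.5] 91.3 t 6.5 tilt [-0.0062  0.0156] w 0.405 F [ 0.5  0.2 -2.9]
[[-23.0, 19.0, 1.0, 2.4], [-22.0, 19.0, 1.0, 2.4], [-21.0, 20.0, 1.0, 2.4], [-20.0, 21.0, 1.0, 2.4], [-19.0, 22.0, 1.0, 2.4], [-18.0, 23.0, 1.0, 2.4], [-17.0, 24.0, 1.0, 2.4], [-16.0, 24.0, 1.0, 2.4]]
[[-15.0, 25.0, 1.0, 2.4], [-15.0, 26.0, 1.0, 2.4], [-12.9, 26.2, 1.3, 2.3]]
--
```

```bash
python3 plan.py 700,60,166,91.3,30
```

```text
now [489.9 304.  166.5] 91.3 t 6.5 tilt [-0.0062  0.0156] w 0.405 F [ 0.5  0.2 -2.9]
[[-23.0, 19.0, 0.0, 0.0], [-23.0, 19.0, 1.0, 0.0], [-23.0, 18.0, 0.0, 0.0], [-22.0, 19.0, 1.0, 0.0], [-23.0, 18.0, 0.0, 0.0], [-22.0, 19.0, 1.0, 0.0], [-23.0, 18.0, 0.0, 0.0], [-22.0, 19.0, 1.0, 0.0]]
[[-23.0, 18.0, 0.0, 0.0], [-22.0, 19.0, 1.0, 0.0], [-22.8, 18.3, 0.3, 0.0]]
--
```

Emit:
step_arm --pt "-10 8 0 0" --pt "-20 16 0 0" --pt "-23 18 0 0" --pt "-22 19 1 0" --pt "-23 18 0 0" --pt "-22 19 1 0" --pt "-23 18 0 0" --pt "-22 19 1 0"

```text
time: 7.35
tool_pos: [0.6319, 0.133, 0.1606]
tool_rot: [0.006, 0.697, 0.717, -0.001]
contact_force: [-0.4, 1.0, -2.1]
gripper_width: 0.407
```

Emit:
step_arm --pt "-23 18 0 0" --pt "-22 19 1 0" --pt "-18 15 0 0" --pt "-9 8 0 0" --pt "0 0 0 0" --pt "0 0 0 0"

```text
time: 7.95
tool_pos: [0.6959, 0.0511, 0.1533]
tool_rot: [0.003, 0.7, 0.714, -0.005]
contact_force: [-0.8, 0.4, -2.1]
gripper_width: 0.407
```

```bash
python3 plan.py 700,60,97,91.3,12
```

```text
now [695.9  51.1 153.3] 91.2 t 8.0 tilt [-0.0111 -0.0026] w 0.407 F [-0.8  0.4 -2.1]
[[2.0, 1.0, 11.0, -0.0], [2.0, 1.0, 11.0, -0.0], [2.0, 1.0, 11.0, -0.0], [2.0, 1.0, 12.0, -0.0], [1.4, 0.4, 11.2, -0.1]]
--
```

Emit:
step_arm --pt "0 0 12 0" --pt "0 0 12 0" --pt "0 0 12 0" --pt "0 0 10 0" --pt "0 0 4 0" --pt "0 0 2 0" --pt "0 0 0 0"

```text
time: 8.65
tool_pos: [0.6928, 0.0545, 0.0959]
tool_rot: [0.002, 0.698, 0.716, -0.006]
contact_force: [-1.0, -0.2, -2.3]
gripper_width: 0.406
```

```bash
python3 plan.py 696,51,96,91.3,12
```

```text
now [692.8  54.5  95.9] 91.5 t 8.7 tilt [-0.0103 -0.006 ] w 0.406 F [-1.  -0.2 -2.3]
[[-3.6, 3.1, -0.1, 0.2]]
--
```

Emit:
step_arm --pt "0 0 1 0" --pt "0 0 0 0" --pt "0 0 1 0" --pt "0 0 0 0"

```text
time: 9.05
tool_pos: [0.6939, 0.0544, 0.0958]
tool_rot: [0.003, 0.698, 0.716, -0.005]
contact_force: [-0.6, -0.3, -1.9]
gripper_width: 0.405
```

Emit:
step_arm --pt "0 0 2 0" --pt "0 0 1 0" --pt "0 0 1 0"

```text
time: 9.35
tool_pos: [0.6943, 0.0543, 0.0956]
tool_rot: [0.003, 0.698, 0.716, -0.005]
contact_force: [-3.0, 0.4, 4.4]
gripper_width: 0.401
```

Emit:
step_arm --pt "0 0 0 0" --pt "0 0 0 0" --pt "0 0 0 0" --pt "0 0 0 0" --pt "0 0 0 0" --pt "0 0 0 0" --claw 100

```text
time: 9.95
tool_pos: [0.6954, 0.0542, 0.0946]
tool_rot: [0.004, 0.698, 0.716, -0.004]
contact_force: [-0.4, -0.8, -0.7]
gripper_width: 1.002
```

Emit:
step_arm --pt "0 0 -8 0" --pt "0 0 -15 0" --pt "0 0 -20 0" --pt "0 0 -20 0" --pt "0 0 -20 0" --pt "0 0 -10 0" --pt "0 0 0 0"

```text
time: 10.65
tool_pos: [0.6963, 0.0553, 0.1978]
tool_rot: [0.006, 0.698, 0.716, -0.002]
contact_force: [0.1, 0.5, -0.3]
gripper_width: 1.002
```

```bash
python3 plan.py 545,270,180,89,40; python3 - <<'E'
from fit import *
P,H=cloud(['side','wrist'])
m=near(P,(.694,.054),.06,.115,.126);print(rect(P[m]))
m=near(P,(.694,.054),.06,.124,.131);print(rect(P[m]),m.sum())
E
```

```text
now [696.3  55.3 197.8] 91.5 t 10.7 tilt [-0.011   0.0049] w 1.002 F [ 0.1  0.5 -0.3]
[[31.0, -21.0, 2.0, 0.4], [31.0, -21.0, 2.0, 0.3], [31.0, -21.0, 2.0, 0.4], [31.0, -21.0, 2.0, 0.3], [31.0, -22.0, 2.0, 0.4], [31.0, -22.0, 2.0, 0.3], [29.9, -21.9, 2.6, 0.4]]
--
[(np.float64(695.2), np.float64(56.6)), (np.float64(30.6), np.float64(39.0)), 62.8]
[(np.float64(692.9), np.float64(54.0)), (np.float64(34.9), np.float64(36.5)), 40.2] 1903
```

Emit:
step_arm --pt "31 -21 2 0" --pt "31 -21 2 0" --pt "31 -21 2 0" --pt "31 -21 2 0" --pt "31 -22 2 0" --pt "31 -22 2 0" --pt "30 -22 3 0" --pt "15 0 5 0"

```text
time: 11.55
tool_pos: [0.5289, 0.2858, 0.1593]
tool_rot: [-0.0, 0.7, 0.714, -0.011]
contact_force: [0.7, -0.5, -0.3]
gripper_width: 0.999
```

Emit:
step_arm --pt "10 0 0 0" --pt "0 0 0 0" --pt "0 0 0 0"

```text
time: 11.85
tool_pos: [0.5277, 0.2964, 0.1554]
tool_rot: [-0.001, 0.699, 0.715, -0.014]
contact_force: [-0.1, 0.7, -0.6]
gripper_width: 0.999
```

```bash
python3 - <<'E'
from fit import *
img,d,P0,K,T=shot('wrist','w1.png'); P=P0.reshape(-1,3)
m=near(P,(.543,.303),.036,.011,.022);print('cyl',rect(P[m]),m.sum(),P[m].mean(0))
m=near(P,(.535,.303),.13,.024,.036);print('stall',rect(P[m]),m.sum())
V=cv2.cvtColor(img,cv2.COLOR_RGB2GRAY).reshape(-1)
m=near(P,(.4916,.304),.04,-.01,.008)&(V<40);print('disc',rect(P[m]),m.sum())
E
python3 plan.py 543,303,60,89,20
```

```text
cyl [(np.float64(543.8), np.float64(306.0)), (np.float64(61.0), np.float64(32.7)), 88.2] 2307 [0.54355652 0.30714524 0.01786893]
stall [(np.float64(537.0), np.float64(302.0)), (np.float64(94.5), np.float64(159.4)), 88.9] 3361
disc [(np.float64(489.2), np.float64(304.2)), (np.float64(62.3), np.float64(60.3)), 38.2] 2794
now [527.8 296.2 155.5] 91.2 t 11.9 tilt [-0.0176 -0.0212] w 1.002 F [-0.3 -0.6 -0.3]
[[2.0, 3.0, 19.0, 0.4], [2.0, 4.0, 19.0, 0.5], [1.0, 3.0, 19.0, 0.4], [2.0, 4.0, 19.0, 0.5], [1.4, 3.2, 19.0, 0.4]]
--
```

View pics/w1.png

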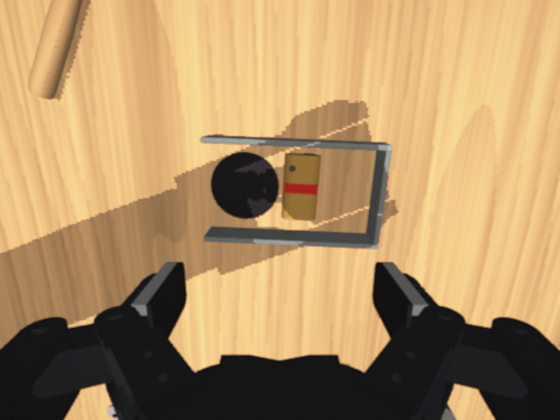

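Emit:
step_arm --pt "3 4 19 0.5" --pt "3 4 19 0.5" --pt "3 4 19 0.5" --pt "2 4 19 0.5" --pt "0 0 10 0" --pt "0 0 0 0" --pt "0 0 0 0"

```text
time: 12.6
tool_pos: [0.55, 0.2999, 0.0698]
tool_rot: [0.001, 0.716, 0.698, -0.011]
contact_force: [-0.3, -0.3, -0.4]
gripper_width: 0.998
```

```bash
python3 plan.py 543.5,305,40,89,10 543.5,305,4,89,10
```

```text
now [550.  299.9  69.8] 88.5 t 12.6 tilt [-0.0175 -0.014 ] w 0.998 F [-0.3 -0.3 -0.4]
[[1.0, -2.0, 7.0, -0.1], [1.0, -1.0, 8.0, -0.1], [2.0, -2.0, 7.0, -0.1], [1.5, -1.2, 7.8, -0.2]]
--
[[0.0, 0.0, 9.0, 0.0], [0.0, 0.0, 9.0, 0.0], [0.0, 0.0, 9.0, 0.0], [0.6, 0.5, 9.0, 0.0]]
--
```

Emit:
step_arm --pt "1 -2 7 0" --pt "2 -2 8 0" --pt "2 -2 7 0" --pt "1 -1 8 0" --pt "0 0 9 0" --pt "0 0 9 0" --pt "0 0 0 0"

```text
time: 13.3
tool_pos: [0.5429, 0.3063, 0.0206]
tool_rot: [0.002, 0.716, 0.698, -0.009]
contact_force: [-0.8, -0.2, -0.8]
gripper_width: 0.998
```

```bash
python3 plan.py 543.5,305,3,89,8
```

```text
now [542.9 306.3  20.6] 88.6 t 13.3 tilt [-0.0158 -0.0101] w 0.998 F [-0.8 -0.2 -0.8]
[[-0.0, 0.0, 6.0, -0.1], [-0.0, 0.0, 6.0, -0.2], [-1.0, 0.8, 5.6, -0.1]]
--
```

Emit:
step_arm --pt "0 0 6 0" --pt "0 0 6 0" --pt "-0.5 0.5 5 0" --pt "0 0 0 0"

```text
time: 13.7
tool_pos: [0.5435, 0.3054, 0.002]
tool_rot: [0.002, 0.716, 0.698, -0.009]
contact_force: [0.4, 0.2, -0.1]
gripper_width: 1.002
```

Emit:
step_arm --pt "0 0 0 0" --pt "0 0 0 0" --pt "0 0 0 0" --pt "0 0 0 0" --pt "0 0 0 0" --pt "0 0 0 0" --pt "0 0 0 0" --pt "0 0 0 0" --claw 0

```text
time: 14.5
tool_pos: [0.5441, 0.3056, 0.0031]
tool_rot: [0.002, 0.716, 0.698, -0.009]
contact_force: [0.1, -0.7, 0.2]
gripper_width: 0.358
```

Emit:
step_arm --pt "0 0 -4 0" --pt "0 0 -10 0" --pt "0 0 -15 0" --pt "0 0 -20 0" --pt "0 0 -20 0" --pt "0 0 -20 0" --pt "0 0 -5 0" --pt "0 0 0 0"

```text
time: 15.3
tool_pos: [0.5451, 0.3073, 0.106]
tool_rot: [0.003, 0.716, 0.698, -0.008]
contact_force: [-0.5, 0.1, -2.7]
gripper_width: 0.356
```

```bash
python3 plan.py 500,-100,100,96,28 377,-281,100,97,28; python3 - <<'E'
from h import *
shot('wrist','w2.png')
E
```

```text
now [545.1 307.3 106. ] 88.6 t 15.3 tilt [-0.0144 -0.007 ] w 0.356 F [-0.5  0.1 -2.7]
[[-27.0, -2.0, 1.0, -0.5], [-27.0, -3.0, 1.0, -0.5], [-27.0, -3.0, 1.0, -0.5], [-27.0, -3.0, 1.0, -0.5], [-27.0, -3.0, 1.0, -0.5], [-27.0, -3.0, 1.0, -0.5], [-27.0, -4.0, 1.0, -0.5], [-27.0, -4.0, 1.0, -0.5]]
[[-27.0, -4.0, 1.0, -0.5], [-27.0, -5.0, 1.0, -0.5], [-27.0, -5.0, 0.0, -0.5], [-27.0, -5.0, 1.0, -0.5], [-27.0, -5.0, 0.0, -0.5], [-27.0, -5.0, 1.0, -0.5], [-27.0, -5.6, 0.1, -0.4]]
--
[[-21.0, -18.0, 0.0, -0.1], [-21.0, -18.0, 0.0, -0.1], [-21.0, -18.0, 1.0, -0.1], [-21.0, -18.0, 0.0, -0.1], [-21.0, -17.0, 1.0, -0.2], [-20.0, -18.0, 0.0, -0.1], [-21.0, -18.0, 1.0, -0.2], [-20.3, -17.3, 0.5, -0.1]]
--
```

View pics/w2.png

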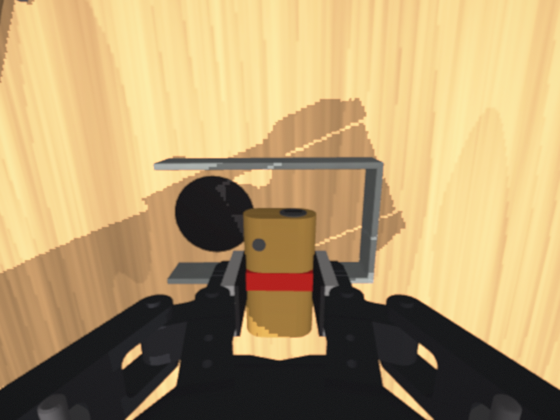

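The wrist picture shows the brass cylinder held at its red band, around (280,280). On to the tray.

Emit:
step_arm --pt "-20 -2 0 -0.5" --pt "-27 -3 0 -0.5" --pt "-27 -3 0 -0.5" --pt "-27 -3 0 -0.5" --pt "-27 -3 0 -0.5" --pt "-27 -3 0 -0.5" --pt "-27 -4 0 -0.5" --pt "-27 -4 0 -0.5"

```text
time: 16.15
tool_pos: [0.5149, 0.0927, 0.0994]
tool_rot: [-0.002, 0.688, 0.726, -0.014]
contact_force: [0.8, -0.2, -1.5]
gripper_width: 0.358
```

Emit:
step_arm --pt "-27 -4 0 -0.5" --pt "-27 -5 0 -0.5" --pt "-27 -5 0 -0.5" --pt "-27 -5 0 -0.5" --pt "-27 -5 0 -0.5" --pt "-27 -5 0 -0.5" --pt "-27 -6 0 -0.5" --pt "-20 -10 0 0"

```text
time: 16.95
tool_pos: [0.4789, -0.1276, 0.0934]
tool_rot: [-0.01, 0.664, 0.747, -0.018]
contact_force: [0.6, -1.4, -2.0]
gripper_width: 0.357
```

```bash
python3 plan.py 377,-281,110,97,28
```

```text
now [ 478.9 -127.6   93.4] 96.7 t 16.9 tilt [-0.0086 -0.0397] w 0.357 F [ 0.6 -1.4 -2. ]
[[-20.0, -17.0, -2.0, -0.0], [-20.0, -17.0, -1.0, -0.0], [-20.0, -17.0, -2.0, -0.1], [-20.0, -17.0, -1.0, -0.0], [-20.0, -17.0, -2.0, -0.1], [-20.0, -17.0, -1.0, -0.0], [-20.4, -17.9, -1.6, -0.1]]
--
```

Emit:
step_arm --pt "-14 -12 -1 0" --pt "-14 -12 -1 0" --pt "-14 -12 -1 0" --pt "-14 -12 -1 0" --pt "-14 -12 -1 0" --pt "-14 -12 -1 0" --pt "-14 -12 -1 0" --pt "-14 -12 -1 0"

```text
time: 17.75
tool_pos: [0.387, -0.252, 0.0964]
tool_rot: [-0.019, 0.665, 0.746, -0.019]
contact_force: [0.1, -0.5, -2.3]
gripper_width: 0.36
```

Emit:
step_arm --pt "-12 -10 -1 0" --pt "-6 -6 0 0" --pt "0 0 0 0" --pt "0 0 0 0"

```text
time: 18.15
tool_pos: [0.3699, -0.2718, 0.0947]
tool_rot: [-0.022, 0.666, 0.745, -0.019]
contact_force: [0.6, -0.3, -2.6]
gripper_width: 0.361
```

```bash
cat > tray.py <<'E'
from fit import *
img,d,P0,K,T=shot('wrist'); P=P0.reshape(-1,3);H=cv2.cvtColor(img,cv2.COLOR_RGB2HSV).reshape(-1,3)
for n,lo,hi,c in [('blue',105,125,(.5685,-.257)),('yellow',20,32,(.473,-.2685)),('red',0,5,(.377,-.28))]:
    m=near(P,c,.085,-.01,.02)&(H[:,1]>190)&(H[:,0]>=lo)&(H[:,0]<=hi)
    if n=='red': m=m|(near(P,c,.085,-.01,.02)&(H[:,1]>190)&(H[:,0]>172))
    print(n,m.sum(),rect(P[m]) if m.sum()>100 else 0)
m=(P[:,2]>.0085)&(P[:,2]<.017)&(H[:,1]<60)&(abs(P[:,0]-.473)<.17)&(abs(P[:,1]+.268)<.1)
print('edge',m.sum(),rect(P[m]))
E
python3 tray.py; python3 plan.py 377,-281,50,97,15
```

```text
blue 9614 [(np.float64(550.3), np.float64(-257.1)), (np.float64(62.8), np.float64(109.3)), 7.2]
yellow 4586 [(np.float64(470.4), np.float64(-266.3)), (np.float64(92.5), np.float64(108.3)), 7.0]
red 8223 [(np.float64(375.4), np.float64(-272.6)), (np.float64(92.5), np.float64(97.4)), 6.8]
edge 5583 [(np.float64(449.7), np.float64(-269.8)), (np.float64(262.2), np.float64(126.6)), 7.0]
now [ 369.9 -271.7   94.7] 96.4 t 18.2 tilt [ 0.0078 -0.0574] w 0.358 F [ 0.4 -0.4 -1.6]
[[-3.0, 2.0, 11.0, -0.1], [-2.0, 2.0, 11.0, -0.2], [-3.0, 2.0, 11.0, -0.1], [-2.4, 2.5, 11.2, -0.2]]
--
```

Emit:
step_arm --pt "0 0 -20 0" --pt "0 0 -25 0" --pt "0 0 -25 0" --pt "0 0 -25 0" --pt "0 0 -25 0" --pt "0 0 -15 0" --pt "0 0 0 0"

```text
time: 18.9
tool_pos: [0.3793, -0.2664, 0.2309]
tool_rot: [-0.026, 0.663, 0.748, -0.018]
contact_force: [0.1, -0.3, -1.9]
gripper_width: 0.358
```

```bash
python3 plan.py 376.2,-279,100,97,20
```

```text
now [ 379.3 -266.4  230.9] 96.8 t 18.9 tilt [ 0.0146 -0.0605] w 0.358 F [ 0.1 -0.3 -1.9]
[[-2.0, 0.0, 19.0, -0.0], [-2.0, 1.0, 19.0, -0.0], [-2.0, 0.0, 19.0, -0.0], [-2.0, 1.0, 18.0, -0.0], [-2.0, 0.0, 19.0, -0.1], [-2.0, 1.0, 18.0, -0.0], [-2.0, 0.3, 18.7, -0.1]]
--
```

Emit:
step_arm --pt "-2 0 19 0" --pt "-2 1 19 0" --pt "-2 0 19 0" --pt "-2 1 18 0" --pt "-2 0 19 0" --pt "-2 1 18 0" --pt "-2 0 19 0" --pt "0 0 20 0"

```text
time: 19.7
tool_pos: [0.3731, -0.2745, 0.067]
tool_rot: [-0.029, 0.662, 0.749, -0.017]
contact_force: [0.8, 0.1, -1.0]
gripper_width: 0.358
```

Emit:
step_arm --pt "0 0 15 0" --pt "0 0 15 0" --pt "0 0 10 0" --pt "0 0 0 0"

```text
time: 20.1
tool_pos: [0.3648, -0.2676, 0.0162]
tool_rot: [-0.037, 0.661, 0.749, -0.017]
contact_force: [-0.1, -0.4, -1.8]
gripper_width: 0.358
```

```bash
python3 plan.py 376.2,-279,12,97,8
```

```text
now [ 364.8 -267.6   16.2] 97.1 t 20.1 tilt [ 0.0333 -0.0738] w 0.358 F [-0.1 -0.4 -1.8]
[[-4.0, 3.0, 1.0, 0.0], [-4.0, 4.0, 1.0, 0.0], [-4.8, 3.1, 1.0, 0.1]]
--
```

```bash
python3 -c "
from h import *
s=state();print(np.round(s['joint_pos'],3),np.round(s['joint_vel'],3),np.round(s['joint_efforts'],1),s['ft_torque'])"
```

```text
[-0.774 -0.064  2.119 -0.04   1.159 -0.882] [ 0.004  0.003  0.002 -0.001  0.    -0.001] [ -0.1 -28.4 -31.7  -0.1   0.1   0. ] [-0.05538329 -0.05648243 -0.01521121]
```

```bash
cat > lg.py <<'E'
from h import *
s=state();M=rot(s['tool_rot']);q=np.array(s['joint_pos'])
print(np.round(np.array(s['tool_pos'])*1000,1),'zh mrad',(M[:2,2]*1000).round(1),'q',q.round(4),'pitch',(np.pi-q[1]-q[2]-q[4]).round(4),'v',np.abs(s['joint_vel']).max().round(3))
E
python3 lg.py; python3 lg.py
```

```text
[ 364.8 -267.6   16.2] zh mrad [-77.3  23.8] q [-0.7745 -0.0636  2.1189 -0.0405  1.1587 -0.8821] pitch -0.0724 v 0.004
[ 364.8 -267.6   16.2] zh mrad [-77.3  23.8] q [-0.7745 -0.0636  2.1189 -0.0405  1.1587 -0.8821] pitch -0.0724 v 0.004
```

Emit:
step_arm --pt "0 0 -15 0"

```text
time: 20.2
tool_pos: [0.3641, -0.2661, 0.0287]
tool_rot: [-0.04, 0.661, 0.749, -0.016]
contact_force: [0.3, 0.8, -2.1]
gripper_width: 0.358
```

```bash
python3 lg.py
```

```text
[ 364.1 -266.1   28.7] zh mrad [-81.9  28.2] q [-0.7732 -0.0852  2.1144 -0.0398  1.1911 -0.8822] pitch -0.0787 v 0.327
```

Emit:
step_arm --pt "0 0 0 0"

```text
time: 20.3
tool_pos: [0.3654, -0.2672, 0.0304]
tool_rot: [-0.038, 0.661, 0.749, -0.017]
contact_force: [1.1, -0.3, -0.6]
gripper_width: 0.357
```

```bash
python3 lg.py
```

```text
[ 365.4 -267.2   30.4] zh mrad [-79.   25.5] q [-0.7729 -0.0867  2.1122 -0.0398  1.1909 -0.8822] pitch -0.0748 v 0.04
```

Emit:
step_arm --pt "-12 12 0 0"

```text
time: 20.4
tool_pos: [0.3779, -0.2765, 0.0286]
tool_rot: [-0.039, 0.661, 0.749, -0.017]
contact_force: [-0.0, 0.1, -1.8]
gripper_width: 0.359
```

```bash
python3 lg.py
```

```text
[ 377.9 -276.5   28.6] zh mrad [-80.   26.4] q [-0.7687 -0.0438  2.0753 -0.0396  1.1864 -0.878 ] pitch -0.0763 v 0.456
```

Emit:
step_arm --pt "0 0 0 0"

```text
time: 20.5
tool_pos: [0.3795, -0.278, 0.0296]
tool_rot: [-0.037, 0.661, 0.749, -0.017]
contact_force: [-0.2, 0.1, -1.8]
gripper_width: 0.356
```

```bash
python3 lg.py
```

```text
[ 379.5 -278.    29.6] zh mrad [-77.6  24.1] q [-0.7686 -0.0427  2.0722 -0.0396  1.185  -0.8781] pitch -0.0729 v 0.059
```

Emit:
step_arm --pt "0 0 0 0" --pt "0 0 0 0" --pt "0 0 0 0"

```text
time: 20.8
tool_pos: [0.3786, -0.277, 0.0291]
tool_rot: [-0.038, 0.661, 0.75, -0.017]
contact_force: [-0.4, 0.2, -0.8]
gripper_width: 0.354
```

```bash
python3 lg.py
```

```text
[ 378.6 -277.    29.1] zh mrad [-78.9  25.2] q [-0.7685 -0.0439  2.0743 -0.0396  1.1858 -0.8782] pitch -0.0746 v 0.007
```

Emit:
step_arm --pt "-2 -1 6 0" --pt "0 -1 6 0" --pt "0 -1 5 0" --pt "0 0 0 0"

```text
time: 21.2
tool_pos: [0.3736, -0.2788, 0.0107]
tool_rot: [-0.038, 0.661, 0.75, -0.017]
contact_force: [-0.6, 1.1, 0.1]
gripper_width: 0.362
```

```bash
python3 lg.py;python3 plan.py 376.2,-279,10,97,8
```

```text
[ 373.6 -278.8   10.7] zh mrad [-78.9  25. ] q [-0.7782 -0.0188  2.0869 -0.0412  1.1477 -0.8857] pitch -0.0742 v 0.008
now [ 373.6 -278.8   10.7] 97.1 t 21.2 tilt [ 0.0347 -0.0751] w 0.362 F [-0.6  1.1  0.1]
[[-0.6, 2.6, 0.5, 0.1]]
--
```

Emit:
step_arm --pt "-0.5 3 0 0" --pt "0 0 0.5 0" --pt "0 0 0 0"

```text
time: 21.5
tool_pos: [0.3767, -0.279, 0.0107]
tool_rot: [-0.039, 0.661, 0.749, -0.017]
contact_force: [-1.9, 0.2, 0.6]
gripper_width: 0.359
```

Emit:
step_arm --pt "0 0 0 0" --pt "0 0 0 0" --pt "0 0 0 0" --pt "0 0 0 0" --claw 55

```text
time: 21.9
tool_pos: [0.3776, -0.2796, 0.0112]
tool_rot: [-0.037, 0.661, 0.75, -0.017]
contact_force: [-0.4, -0.2, 0.7]
gripper_width: 0.549
```

Emit:
step_arm --pt "0 -1 -10 0" --pt "0 -1 -20 0" --pt "0 -1 -30 0" --pt "0 0 -40 0" --pt "0 0 -40 0" --pt "0 0 -30 0" --pt "0 0 -10 0" --pt "0 0 0 0"

```text
time: 22.7
tool_pos: [0.388, -0.2838, 0.2006]
tool_rot: [-0.037, 0.661, 0.75, -0.017]
contact_force: [0.7, -1.0, -0.1]
gripper_width: 0.549
```

```bash
python3 lg.py; python3 tray.py; python3 - <<'E'
from fit import *
img,d,P0,K,T=shot('wrist','w3.png');P=P0.reshape(-1,3)
m=near(P,(.376,-.279),.045,.016,.035);print('cyl',m.sum(),rect(P[m]))
m=near(P,(.376,-.279),.045,.020,.035);print('cyl',m.sum(),rect(P[m]))
E
```

```text
[ 388.  -283.8  200.6] zh mrad [-77.9  24.2] q [-0.7649 -0.2256  1.9272 -0.0366  1.5131 -0.8872] pitch -0.0731 v 0.009
blue 8426 [(np.float64(566.0), np.float64(-255.3)), (np.float64(93.6), np.float64(107.9)), 6.9]
yellow 2024 [(np.float64(470.8), np.float64(-269.6)), (np.float64(92.1), np.float64(100.8)), 7.7]
red 5291 [(np.float64(375.9), np.float64(-279.0)), (np.float64(90.8), np.float64(107.8)), 6.9]
edge 5491 [(np.float64(473.3), np.float64(-278.0)), (np.float64(307.5), np.float64(148.3)), 7.2]
cyl 1798 [(np.float64(377.2), np.float64(-278.4)), (np.float64(32.6), np.float64(61.7)), 6.8]
cyl 1684 [(np.float64(377.0), np.float64(-278.7)), (np.float64(31.6), np.float64(61.1)), 6.8]
```

View pics/w3.png

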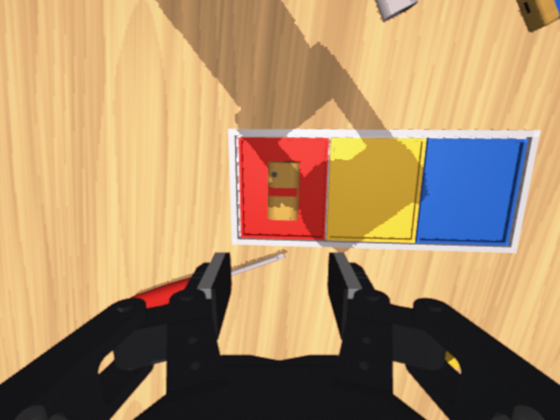

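The cylinder lies flat within about 2 mm of the red insert's middle, around (284,190) in the picture. The padlock is next, and I'll watch the tool's tilt, which drifts during moves.

```bash
python3 plan.py 580,-75,190,36.5,38
```

```text
now [ 387.1 -283.   198.1] 97.1 t 22.8 tilt [ 0.037  -0.0769] w 0.548 F [-0.5 -0.8 -0.6]
[[23.0, 27.0, -0.0, 7.6], [26.0, 24.0, -0.0, 7.6], [29.0, 20.0, -0.0, 7.6], [32.0, 16.0, -0.0, 7.6], [33.0, 12.0, -0.0, 7.6], [35.0, 8.0, -1.0, 7.6], [35.0, 3.0, -0.0, 7.6], [35.7, -2.0, -0.9, 7.6]]
--
```

Emit:
step_arm --pt "23 27 0 7.6" --pt "26 24 0 7.6" --pt "29 20 0 7.6" --pt "32 16 0 7.6" --pt "33 12 0 7.6" --pt "35 8 -1 7.6" --pt "35 3 0 7.6" --pt "20 0 0 7.6" --claw 90

```text
time: 23.6
tool_pos: [0.568, -0.081, 0.1651]
tool_rot: [-0.036, 0.956, 0.288, -0.048]
contact_force: [0.2, 0.2, -0.1]
gripper_width: 0.897
```

```bash
python3 lg.py
```

```text
[568.  -81.  165.1] zh mrad [-112.8   41.5] q [-0.2759  0.0602  1.7212  0.0092  1.4804  0.7083] pitch -0.1202 v 1.656
```

Emit:
step_arm --pt "0 0 0 0" --pt "0 0 0 0"

```text
time: 23.8
tool_pos: [0.566, -0.0785, 0.1592]
tool_rot: [-0.039, 0.955, 0.29, -0.052]
contact_force: [0.1, 0.2, -0.6]
gripper_width: 0.896
```

```bash
python3 lg.py; python3 - <<'E'
from fit import *
P,H=cloud(['wrist'])
for z0 in (.008,.019):
    m=near(P,(.603,-.057),.06,z0,.035);print('pad',m.sum(),rect(P[m]))
E
python3 plan.py 589.5,-67.7,60,36.5,20
```

```text
[566.  -78.5 159.2] zh mrad [-122.3   43.7] q [-0.2726  0.0668  1.7252  0.0092  1.4796  0.7069] pitch -0.13 v 0.025
pad 3585 [(np.float64(603.0), np.float64(-60.3)), (np.float64(79.9), np.float64(44.4)), 37.4]
pad 2648 [(np.float64(601.0), np.float64(-61.9)), (np.float64(74.8), np.float64(44.4)), 37.4]
now [565.7 -78.7 159. ] 34.0 t 23.9 tilt [-0.0774 -0.1047] w 0.899 F [-0.4 -0.8 -0.4]
[[6.0, 2.0, 16.0, -0.4], [5.0, 3.0, 16.0, -0.4], [6.0, 2.0, 16.0, -0.4], [5.0, 3.0, 16.0, -0.4], [6.0, 2.0, 16.0, -0.5], [5.2, 2.9, 15.7, -0.4]]
--
```

Emit:
step_arm --pt "-30 -27 0 0" --pt "-30 -27 0 0"

```text
time: 24.05
tool_pos: [0.4847, -0.069, 0.1654]
tool_rot: [-0.041, 0.955, 0.29, -0.055]
contact_force: [-0.1, -0.3, 0.6]
gripper_width: 0.893
```

```bash
python3 lg.py
```

```text
[484.7 -69.  165.4] zh mrad [-129.1   45.7] q [-0.2969 -0.1306  1.9074  0.0059  1.502   0.683 ] pitch -0.1372 v 1.019
```

Emit:
step_arm --pt "-30 -27 0 0" --pt "-30 -27 0 0"

```text
time: 24.25
tool_pos: [0.4006, -0.0586, 0.1744]
tool_rot: [-0.042, 0.954, 0.29, -0.057]
contact_force: [-1.4, -0.2, 0.9]
gripper_width: 0.901
```

```bash
python3 lg.py
```

```text
[400.6 -58.6 174.4] zh mrad [-133.1   46.6] q [-3.3020e-01 -3.6300e-01  2.0833e+00  9.0000e-04  1.5628e+00  6.5010e-01] pitch -0.1415 v 1.214
```

Emit:
step_arm --pt "0 0 0 0" --pt "0 0 0 0"

```text
time: 24.45
tool_pos: [0.3955, -0.059, 0.1733]
tool_rot: [-0.042, 0.955, 0.29, -0.057]
contact_force: [0.4, -0.9, -0.3]
gripper_width: 0.9
```

```bash
python3 lg.py
```

```text
[395.5 -59.  173.3] zh mrad [-132.9   46.4] q [-3.3480e-01 -3.7690e-01  2.0955e+00  2.0000e-04  1.5643e+00  6.4670e-01] pitch -0.1412 v 0.058
```

Emit:
step_arm --pt "7 7 0 0" --pt "8 7 0 0" --pt "8 7 0 0" --pt "8 7 0 0" --pt "8 7 0 0" --pt "8 7 0 0" --pt "8 7 0 0" --pt "8 7 0 0"

```text
time: 25.25
tool_pos: [0.4907, -0.0755, 0.1578]
tool_rot: [-0.042, 0.954, 0.29, -0.057]
contact_force: [0.4, 0.9, 0.6]
gripper_width: 0.901
```

```bash
python3 lg.py
```

```text
[490.7 -75.5 157.8] zh mrad [-133.7   47.1] q [-0.3053 -0.1024  1.8952  0.0048  1.4909  0.6755] pitch -0.1422 v 0.342
```

Emit:
step_arm --pt "0 0 0 -8" --pt "0 0 0 -8" --pt "0 0 0 -8" --pt "0 0 0 -8"

```text
time: 25.65
tool_pos: [0.498, -0.078, 0.1537]
tool_rot: [-0.058, 0.831, 0.551, -0.044]
contact_force: [0.3, -0.1, -0.1]
gripper_width: 0.898
```

```bash
python3 lg.py
```

```text
[498.  -78.  153.7] zh mrad [-137.3   48.5] q [-0.3059 -0.0769  1.8788  0.0049  1.4857  0.094 ] pitch -0.1461 v 1.444
```

Emit:
step_arm --pt "0 0 0 8" --pt "0 0 0 8" --pt "0 0 0 8" --pt "0 0 0 8"

```text
time: 26.05
tool_pos: [0.5041, -0.0803, 0.1498]
tool_rot: [-0.044, 0.953, 0.293, -0.06]
contact_force: [0.2, -1.0, 1.2]
gripper_width: 0.9
```

```bash
python3 lg.py
```

```text
[504.1 -80.3 149.8] zh mrad [-140.5   49.6] q [-0.3066 -0.0549  1.865   0.0049  1.4809  0.6672] pitch -0.1495 v 1.437
```

Emit:
step_arm --pt "35 -20 0 0" --pt "35 -20 0 0" --pt "35 -20 0 0" --pt "35 -20 0 0"

```text
time: 26.45
tool_pos: [0.5834, 0.0629, 0.1424]
tool_rot: [-0.044, 0.955, 0.287, -0.061]
contact_force: [0.9, -0.7, 0.2]
gripper_width: 0.902
```

```bash
python3 lg.py
```

```text
[583.4  62.9 142.4] zh mrad [-141.9   49.4] q [-0.0404  0.1241  1.6945  0.0439  1.4675  0.938 ] pitch -0.1446 v 0.625
```

Emit:
step_arm --pt "-35 20 0 0" --pt "-35 20 0 0" --pt "-35 20 0 0" --pt "-35 20 0 0"

```text
time: 26.85
tool_pos: [0.5202, -0.0752, 0.1387]
tool_rot: [-0.046, 0.951, 0.298, -0.063]
contact_force: [-0.0, -0.1, 0.2]
gripper_width: 0.898
```

```bash
python3 lg.py
```

```text
[520.2 -75.2 138.7] zh mrad [-147.3   49.9] q [-0.2883 -0.0027  1.834   0.006   1.4663  0.6734] pitch -0.156 v 0.707
```

Emit:
step_arm --pt "0 0 0 0" --pt "0 0 0 0" --pt "0 0 0 0"

```text
time: 27.15
tool_pos: [0.5222, -0.0796, 0.1361]
tool_rot: [-0.047, 0.952, 0.296, -0.064]
contact_force: [-1.3, -0.1, -0.1]
gripper_width: 0.898
```

```bash
python3 lg.py
```

```text
[522.2 -79.6 136.1] zh mrad [-149.5   50.8] q [-0.295   0.0081  1.8281  0.0052  1.4639  0.6721] pitch -0.1585 v 0.031
```

Emit:
step_arm --pt "0 0 0 -8" --pt "0 0 0 -8" --pt "0 0 0 -8" --pt "0 0 0 -8"

```text
time: 27.55
tool_pos: [0.5257, -0.0766, 0.1346]
tool_rot: [-0.064, 0.826, 0.558, -0.048]
contact_force: [0.7, -0.2, -0.7]
gripper_width: 0.9
```

```bash
python3 lg.py
```

```text
[525.7 -76.6 134.6] zh mrad [-150.5   51.3] q [-0.2882  0.0175  1.8214  0.0065  1.4623  0.093 ] pitch -0.1595 v 1.439
```

Emit:
step_arm --pt "0 0 0 0" --pt "0 0 0 0" --pt "0 0 0 0"

```text
time: 27.85
tool_pos: [0.5275, -0.0745, 0.134]
tool_rot: [-0.064, 0.826, 0.558, -0.048]
contact_force: [0.0, 0.4, -0.3]
gripper_width: 0.898
```

```bash
python3 lg.py
```

```text
[527.5 -74.5 134. ] zh mrad [-150.9   51.4] q [-0.2838  0.0216  1.8183  0.0071  1.4616  0.0982] pitch -0.1599 v 0.022
```

Emit:
step_arm --pt "-20 0 0 0" --pt "-40 0 0 0" --pt "-20 0 0 0" --pt "0 0 0 0" --pt "0 0 0 0"

```text
time: 28.35
tool_pos: [0.498, -0.1494, 0.1347]
tool_rot: [-0.063, 0.827, 0.556, -0.048]
contact_force: [0.4, -0.1, -0.8]
gripper_width: 0.899
```

```bash
python3 lg.py
```

```text
[ 498.  -149.4  134.7] zh mrad [-150.    51.3] q [-0.4264 -0.0083  1.847  -0.0154  1.4614 -0.0358] pitch -0.1585 v 0.01
```

Emit:
step_arm --pt "20 0 0 0" --pt "40 0 0 0" --pt "20 0 0 0" --pt "0 0 0 0" --pt "0 0 0 0"

```text
time: 28.85
tool_pos: [0.5305, -0.0695, 0.134]
tool_rot: [-0.063, 0.828, 0.556, -0.048]
contact_force: [-0.2, 0.4, -0.1]
gripper_width: 0.9
```

```bash
python3 lg.py
```

```text
[530.5 -69.5 134. ] zh mrad [-149.2   51.8] q [-0.2745  0.0256  1.8139  0.0095  1.4603  0.1122] pitch -0.1583 v 0.026
```

Emit:
step_arm --pt "0 0 -20 0" --pt "0 0 -40 0" --pt "0 0 -50 0" --pt "0 0 -50 0" --pt "0 0 0 0" --pt "0 0 0 0" --pt "0 0 0 0"

```text
time: 29.55
tool_pos: [0.5526, -0.0803, 0.2949]
tool_rot: [-0.065, 0.829, 0.554, -0.05]
contact_force: [0.6, 0.8, 0.7]
gripper_width: 0.901
```

```bash
python3 lg.py
```

```text
[552.6 -80.3 294.9] zh mrad [-155.1   52.4] q [-0.2813 -0.0267  1.5941  0.0074  1.7384  0.1125] pitch -0.1643 v 0.025
```

Emit:
step_arm --pt "0 0 10 0" --pt "0 0 20 0" --pt "0 0 30 0" --pt "0 0 30 0" --pt "0 0 30 0" --pt "0 0 20 0" --pt "0 0 10 0" --pt "0 0 5 0"

```text
time: 30.35
tool_pos: [0.5169, -0.0697, 0.1206]
tool_rot: [-0.073, 0.828, 0.552, -0.057]
contact_force: [0.1, -0.8, -0.5]
gripper_width: 0.894
```

```bash
python3 lg.py
```

```text
[516.9 -69.7 120.6] zh mrad [-175.8   58.2] q [-0.2807  0.0282  1.8378  0.0073  1.4617  0.1125] pitch -0.1861 v 0.097
```

Emit:
step_arm --pt "0 0 0 0" --pt "0 0 0 0" --pt "0 0 -50 0" --pt "0 0 -50 0" --pt "0 0 -50 0" --pt "0 0 0 0" --pt "0 0 0 0" --pt "0 0 0 0"

```text
time: 31.15
tool_pos: [0.5449, -0.079, 0.2754]
tool_rot: [-0.071, 0.829, 0.552, -0.055]
contact_force: [-0.9, 0.6, 0.0]
gripper_width: 0.902
```

```bash
python3 lg.py
```

```text
[544.9 -79.  275.4] zh mrad [-170.    56.5] q [-0.2827 -0.0268  1.6274  0.0069  1.721   0.1126] pitch -0.18 v 0.011
```

Emit:
step_arm --pt "0 0 50 0" --pt "0 0 50 0" --pt "0 0 50 0" --pt "0 0 0 0" --pt "0 0 0 0" --pt "0 0 0 0"

```text
time: 31.75
tool_pos: [0.5185, -0.0702, 0.1249]
tool_rot: [-0.071, 0.829, 0.553, -0.055]
contact_force: [-0.3, -0.8, -0.6]
gripper_width: 0.899
```

```bash
python3 lg.py
```

```text
[518.5 -70.2 124.9] zh mrad [-169.4   56.3] q [-0.2808  0.0226  1.8351  0.0072  1.4633  0.1125] pitch -0.1793 v 0.041
```

Emit:
step_arm --pt "0 0 -20 0" --pt "0 0 -20 0" --pt "0 0 -20 0" --pt "0 0 -20 0" --pt "0 0 -20 0" --pt "0 0 -20 0" --pt "0 0 -20 0" --pt "0 0 -20 0"

```text
time: 32.55
tool_pos: [0.5547, -0.082, 0.3126]
tool_rot: [-0.058, 0.83, 0.553, -0.044]
contact_force: [0.7, 0.5, -0.2]
gripper_width: 0.9
```

```bash
python3 lg.py
```

```text
[554.7 -82.  312.6] zh mrad [-136.9   46.9] q [-0.283  -0.0395  1.5763  0.0069  1.7499  0.1125] pitch -0.145 v 0.388
```

Emit:
step_arm --pt "0 0 0 0" --pt "0 0 0 0" --pt "0 0 50 0" --pt "0 0 0 0" --pt "0 0 50 0" --pt "0 0 0 0" --pt "0 0 50 0" --pt "0 0 0 0"

```text
time: 33.35
tool_pos: [0.5415, -0.0773, 0.1934]
tool_rot: [-0.054, 0.83, 0.553, -0.041]
contact_force: [-1.1, 0.1, -3.1]
gripper_width: 0.904
```

```bash
python3 lg.py
```

```text
[541.5 -77.3 193.4] zh mrad [-126.7   43.9] q [-0.2815 -0.0164  1.7512  0.007   1.5411  0.1126] pitch -0.1343 v 0.268
```

Emit:
step_arm --pt "0 0 -50 0" --pt "0 0 0 0" --pt "0 0 -50 0" --pt "0 0 0 0" --pt "0 0 -50 0" --pt "0 0 0 0" --pt "0 0 0 0"

```text
time: 34.05
tool_pos: [0.5674, -0.0859, 0.3557]
tool_rot: [-0.036, 0.831, 0.554, -0.026]
contact_force: [-0.1, 0.1, -0.5]
gripper_width: 0.903
```

```bash
python3 lg.py
```

```text
[567.4 -85.9 355.7] zh mrad [-82.5  31.1] q [-0.2833 -0.0545  1.5178  0.0069  1.7664  0.1125] pitch -0.088 v 0.148
```

Emit:
step_arm --pt "0 0 0 0" --pt "0 0 50 0" --pt "0 0 50 0" --pt "0 0 50 0" --pt "0 0 0 0" --pt "0 0 0 0"

```text
time: 34.65
tool_pos: [0.5646, -0.084, 0.2202]
tool_rot: [-0.025, 0.832, 0.555, -0.016]
contact_force: [0.2, -0.1, 1.1]
gripper_width: 0.9
```

```bash
python3 lg.py
```

```text
[564.6 -84.  220.2] zh mrad [-54.6  23. ] q [-0.2815 -0.0299  1.7156  0.0069  1.5148  0.1126] pitch -0.0589 v 0.049
```

Emit:
step_arm --pt "0 0 -50 0" --pt "0 0 0 0" --pt "0 0 -50 0" --pt "0 0 0 0" --pt "0 0 -50 0" --pt "0 0 0 0" --pt "0 0 0 0"

```text
time: 35.35
tool_pos: [0.5736, -0.0876, 0.3674]
tool_rot: [-0.015, 0.832, 0.555, -0.008]
contact_force: [-0.3, 0.5, -0.7]
gripper_width: 0.898
```

```bash
python3 lg.py
```

```text
[573.6 -87.6 367.4] zh mrad [-29.9  15.8] q [-0.2831 -0.0767  1.5184  0.0069  1.733   0.1124] pitch -0.0331 v 0.131
```

Emit:
step_arm --pt "0 0 0 0" --pt "0 0 50 0" --pt "0 0 50 0" --pt "0 0 50 0" --pt "0 0 0 0" --pt "0 0 0 0"

```text
time: 35.95
tool_pos: [0.5775, -0.0876, 0.2296]
tool_rot: [-0.004, 0.832, 0.555, 0.001]
contact_force: [-0.4, -0.1, 0.4]
gripper_width: 0.901
```

```bash
python3 lg.py
```

```text
[577.5 -87.6 229.6] zh mrad [-3.4  8.1] q [-0.2813 -0.0398  1.7087  0.0069  1.4782  0.1125] pitch -0.0055 v 0.05
```

```bash
python3 plan.py 589.4,-68.6,229,37,50 589.4,-68.6,80,37,50
```

```text
now [577.5 -87.6 229.6] 67.4 t 36.0 tilt [ 0.0062 -0.0062] w 0.901 F [-0.4 -0.1  0.4]
[[6.0, 1.0, 0.0, 7.6], [5.0, 0.0, 0.0, 7.6], [6.0, -0.0, 0.0, 7.6], [5.2, -1.6, 0.7, 7.6]]
--
[[-0.0, 0.0, 50.0, -0.0], [-0.0, 1.0, 50.0, -0.0], [-0.4, 0.2, 49.0, -0.0]]
--
```

Emit:
step_arm --pt "6 1 0 7.6" --pt "5 0 0 7.6" --pt "6 0 0 7.6" --pt "5 -1 0 7.6" --pt "0 0 0 0" --pt "0 0 0 0"

```text
time: 36.55
tool_pos: [0.6005, -0.0716, 0.2547]
tool_rot: [0.004, 0.951, 0.309, 0.013]
contact_force: [-0.2, -0.2, 0.8]
gripper_width: 0.899
```

Emit:
step_arm --pt "0 0 50 0" --pt "0 0 50 0" --pt "0 0 40 0" --pt "0 0 0 0" --pt "0 0 0 0"

```text
time: 37.05
tool_pos: [0.6131, -0.075, 0.1256]
tool_rot: [0.011, 0.949, 0.314, 0.022]
contact_force: [-0.1, 0.7, 0.6]
gripper_width: 0.902
```

```bash
python3 lg.py; python3 plan.py 589.4,-68.6,40,37,50;python3 - <<'E'
from fit import *
P,H=cloud(['wrist'])
for z0 in (.008,.019):
    m=near(P,(.603,-.057),.06,z0,.035);print('pad',m.sum(),rect(P[m]))
E
```

```text
[613.1 -75.  125.6] zh mrad [49.3 -6.1] q [-0.2449  0.0899  1.7562  0.0064  1.2461  0.6857] pitch 0.0494 v 0.024
now [613.1 -75.  125.6] 36.6 t 37.0 tilt [0.036  0.0343] w 0.902 F [-0.1  0.7  0.6]
[[-9.0, -11.0, 42.0, -0.2], [-9.3, -11.2, 42.3, -0.2]]
--
pad 3888 [(np.float64(603.1), np.float64(-60.1)), (np.float64(79.3), np.float64(44.4)), 37.9]
pad 2877 [(np.float64(601.1), np.float64(-61.7)), (np.float64(74.1), np.float64(44.4)), 37.9]
```

Emit:
step_arm --pt "0 0 0 0" --pt "0 0 0 0" --pt "-4 -5 10 0" --pt "-5 -6 12 0" --pt "-5 -6 12 0" --pt "-4 -5 12 0" --pt "0 0 0 0" --pt "0 0 0 0"

```text
time: 37.9
tool_pos: [0.589, -0.0686, 0.082]
tool_rot: [0.014, 0.949, 0.314, 0.027]
contact_force: [-0.3, -0.0, 0.5]
gripper_width: 0.903
```

```bash
python3 lg.py; python3 plan.py 589.4,-68.6,20,37,10
```

```text
[589.  -68.6  82. ] zh mrad [59.7 -8.7] q [-0.2442  0.0774  1.8491  0.0066  1.1549  0.6843] pitch 0.0601 v 0.03
now [589.  -68.6  82. ] 36.7 t 37.9 tilt [0.0427 0.0426] w 0.903 F [-0.3 -0.   0.5]
[[-0.0, -0.0, 9.0, -0.0], [-0.0, -0.0, 9.0, -0.0], [-0.0, -0.0, 9.0, -0.1], [-1.0, -1.0, 9.0, -0.0], [-0.0, -0.0, 9.0, -0.1], [-1.0, -1.0, 8.0, -0.0], [-0.4, -0.4, 8.9, -0.1]]
--
```

Emit:
step_arm --pt "0 0 9 0" --pt "-1 -1 9 0" --pt "0 0 9 0" --pt "-1 -1 9 0" --pt "0 0 9 0" --pt "-1 -1 9 0" --pt "0 0 6 0" --pt "0 0 0 0"

```text
time: 38.7
tool_pos: [0.5889, -0.0687, 0.0162]
tool_rot: [0.013, 0.949, 0.314, 0.027]
contact_force: [0.2, -0.8, -1.0]
gripper_width: 0.9
```

```bash
python3 lg.py; python3 plan.py 589.4,-68.6,4,37,10
```

```text
[588.9 -68.7  16.2] zh mrad [59.7 -8.7] q [-0.2445  0.1696  1.8743  0.007   1.0376  0.6833] pitch 0.06 v 0.004
now [588.9 -68.7  16.2] 36.7 t 38.7 tilt [0.0427 0.0426] w 0.9 F [ 0.2 -0.8 -1. ]
[[-0.0, -0.0, 6.0, -0.1], [-0.1, -0.3, 6.2, -0.2]]
--
```

Emit:
step_arm --pt "0 0 6 0" --pt "0 0 6 0" --pt "0 0 1 0" --pt "0 0 0 0"

```text
time: 39.1
tool_pos: [0.5904, -0.069, 0.0027]
tool_rot: [0.014, 0.949, 0.314, 0.028]
contact_force: [0.6, -0.3, -1.5]
gripper_width: 0.904
```

Emit:
step_arm --pt "0 0 0 0" --pt "0 0 0 0" --pt "0 0 0 0" --pt "0 0 0 0" --pt "0 0 0 0" --pt "0 0 0 0" --pt "0 0 0 0" --claw 0

```text
time: 39.8
tool_pos: [0.5912, -0.0692, 0.0039]
tool_rot: [0.014, 0.949, 0.314, 0.028]
contact_force: [0.7, -0.4, -0.4]
gripper_width: 0.504
```

```bash
python3 lg.py
```

```text
[591.2 -69.2   3.9] zh mrad [63.  -9.6] q [-0.2444  0.1919  1.8735  0.007   1.0127  0.6832] pitch 0.0634 v 0.003
```

Emit:
step_arm --pt "0 0 -5 0" --pt "0 0 -15 0" --pt "0 0 -25 0" --pt "0 0 -25 0" --pt "0 0 -20 0" --pt "0 0 -5 0" --pt "0 0 0 0"

```text
time: 40.5
tool_pos: [0.5829, -0.0676, 0.1041]
tool_rot: [0.013, 0.949, 0.314, 0.027]
contact_force: [-0.1, -0.2, -2.8]
gripper_width: 0.503
```

```bash
python3 lg.py; python3 plan.py 566,-200,85,97,30
```

```text
[582.9 -67.6 104.1] zh mrad [59.5 -8.5] q [-0.2452  0.0364  1.8514  0.0066  1.194   0.6835] pitch 0.0598 v 0.014
now [582.9 -67.6 104.1] 36.7 t 40.5 tilt [0.0426 0.0423] w 0.503 F [-0.1 -0.2 -2.8]
[[-12.0, 12.0, 2.0, -7.5], [-13.0, 10.0, 2.0, -7.5], [-14.0, 9.0, 3.0, -7.5], [-15.0, 6.0, 2.0, -7.6], [-16.0, 4.0, 3.0, -7.6], [-17.0, 2.0, 2.0, -7.5], [-17.0, 0.0, 3.0, -7.6], [-16.7, -1.2, 2.2, -7.5]]
--
```

Emit:
step_arm --pt "-8 8 0 -5" --pt "-13 10 1 -7.5" --pt "-14 9 2 -7.5" --pt "-15 6 2 -7.5" --pt "-15 4 2 -7.5" --pt "-14 2 1 -7.5" --pt "-8 0 0 -5" --pt "0 0 0 0"

```text
time: 41.3
tool_pos: [0.5611, -0.1654, 0.0862]
tool_rot: [0.017, 0.73, 0.683, 0.016]
contact_force: [-0.5, -0.4, -3.3]
gripper_width: 0.504
```

Emit:
step_arm --pt "0 0 0 0" --pt "0 0 0 0"

```text
time: 41.5
tool_pos: [0.5601, -0.1645, 0.0843]
tool_rot: [0.015, 0.731, 0.682, 0.015]
contact_force: [0.6, 0.1, -3.1]
gripper_width: 0.501
```

```bash
python3 lg.py; python3 plan.py 568,-271,70,97,20
```

```text
[ 560.1 -164.5   84.3] zh mrad [43.  -1.2] q [-0.4211  0.065   1.8575  0.0179  1.1794 -0.3573] pitch 0.0397 v 0.016
now [ 560.1 -164.5   84.3] 86.0 t 41.5 tilt [0.0019 0.043 ] w 0.501 F [ 0.6  0.1 -3.1]
[[-18.0, 2.0, 2.0, -1.8], [-18.0, 2.0, 3.0, -1.8], [-18.0, 1.0, 2.0, -1.9], [-17.0, 1.0, 3.0, -1.8], [-18.0, 0.0, 2.0, -1.9], [-17.5, 0.4, 2.8, -1.8]]
--
```

Emit:
step_arm --pt "-8 1 0 -1.5" --pt "-18 2 0 -1.9" --pt "-20 2 0 -1.9" --pt "-20 1 0 -1.9" --pt "-18 0 0 -1.9" --pt "-14 0 0 -1.9" --pt "-8 0 0 0" --pt "0 0 0 0"

```text
time: 42.3
tool_pos: [0.5694, -0.2682, 0.0829]
tool_rot: [0.015, 0.66, 0.751, 0.014]
contact_force: [0.4, 0.7, -1.9]
gripper_width: 0.502
```

Emit:
step_arm --pt "0 0 0 0" --pt "0 0 0 0"

```text
time: 42.5
tool_pos: [0.5694, -0.2668, 0.0825]
tool_rot: [0.014, 0.661, 0.75, 0.014]
contact_force: [0.1, 0.5, -2.9]
gripper_width: 0.498
```

```bash
python3 lg.py; python3 plan.py 568,-271,40,97,10; python3 tray.py; python3 - <<'E'
from fit import *
img,d,P0,K,T=shot('wrist','w4.png')
E
```

```text
[ 569.4 -266.8   82.5] zh mrad [40.5  2.9] q [-0.5673  0.1716  1.7442  0.026   1.1933 -0.7036] pitch 0.0325 v 0.01
now [ 569.4 -266.8   82.5] 97.3 t 42.5 tilt [-0.0023  0.0405] w 0.498 F [ 0.1  0.5 -2.9]
[[-1.0, -1.0, 8.0, 0.1], [-1.0, -1.0, 9.0, 0.0], [-1.0, -1.0, 8.0, 0.1], [-0.0, -0.0, 9.0, 0.0], [-0.9, -0.6, 8.4, 0.1]]
--
blue 3687 [(np.float64(565.7), np.float64(-248.6)), (np.float64(91.8), np.float64(94.1)), 7.0]
yellow 6621 [(np.float64(470.2), np.float64(-266.4)), (np.float64(97.4), np.float64(107.3)), 6.9]
red 8032 [(np.float64(394.5), np.float64(-276.6)), (np.float64(59.4), np.float64(109.7)), 6.7]
edge 6824 [(np.float64(496.0), np.float64(-272.9)), (np.float64(259.6), np.float64(143.9)), 7.0]
```

View pics/w4.png

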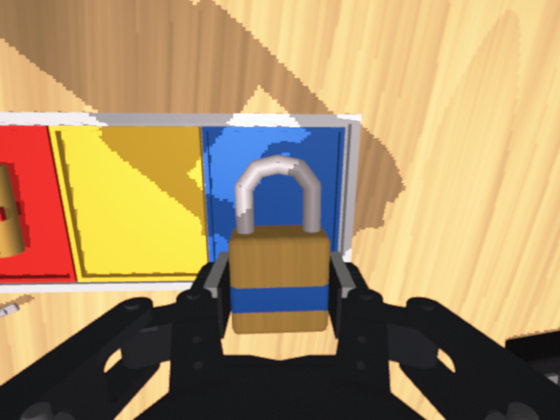

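The brass padlock is held with its shackle towards the far edge, pointing into the blue insert at about (280,180). Lowering it.

Emit:
step_arm --pt "-1 -1 8 0" --pt "-1 -1 10 0" --pt "-1 -1 10 0" --pt "0 -1 10 0" --pt "0 -1 10 0" --pt "0 0 8 0" --pt "0 0 0 0" --pt "0 0 0 0"

```text
time: 43.4
tool_pos: [0.5654, -0.2686, 0.0191]
tool_rot: [0.012, 0.66, 0.751, 0.014]
contact_force: [0.3, 0.1, -2.4]
gripper_width: 0.503
```

```bash
python3 lg.py; python3 plan.py 567.7,-271,12,97,10
```

```text
[ 565.4 -268.6   19.1] zh mrad [37.1  5.2] q [-0.5734  0.2513  1.7719  0.0277  1.0902 -0.7138] pitch 0.0282 v 0.01
now [ 565.4 -268.6   19.1] 97.3 t 43.4 tilt [0.0004 0.0375] w 0.503 F [ 0.3  0.1 -2.4]
[[-2.7, 1.7, 7.1, 0.3]]
--
```

Emit:
step_arm --pt "-2.5 2 3 0" --pt "0 0 4 0" --pt "0 0 0 0" --pt "0 0 0 0"

```text
time: 43.8
tool_pos: [0.5694, -0.2718, 0.0131]
tool_rot: [0.014, 0.66, 0.751, 0.014]
contact_force: [-0.1, -0.1, -2.3]
gripper_width: 0.499
```

```bash
python3 plan.py 567.7,-271,10,97,10
```

```text
now [ 569.4 -271.8   13.1] 97.3 t 43.8 tilt [-0.0015  0.0398] w 0.499 F [-0.1 -0.1 -2.3]
[[1.0, -1.7, 3.1, 0.3]]
--
```

Emit:
step_arm --pt "0.5 -1.5 2 0" --pt "0 0 1 0" --pt "0 0 0 0"

```text
time: 44.1
tool_pos: [0.5681, -0.2716, 0.0108]
tool_rot: [0.014, 0.66, 0.751, 0.014]
contact_force: [0.2, 1.3, -1.8]
gripper_width: 0.5
```

Emit:
step_arm --pt "0 0 0 0" --pt "0 0 0 0" --pt "0 0 0 0" --pt "0 0 0 0" --claw 58

```text
time: 44.5
tool_pos: [0.5697, -0.2726, 0.0127]
tool_rot: [0.016, 0.66, 0.751, 0.015]
contact_force: [0.3, 0.3, 0.7]
gripper_width: 0.579
```

```bash
python3 lg.py
```

```text
[ 569.7 -272.6   12.7] zh mrad [43.9  0.9] q [-0.575   0.2675  1.7648  0.0281  1.0731 -0.716 ] pitch 0.0362 v 0.005
```

Emit:
step_arm --pt "0 0 -10 0" --pt "0 0 -20 0" --pt "0 0 -35 0" --pt "0 0 -35 0" --pt "0 0 -30 0" --pt "0 0 -10 0" --pt "0 0 0 0" --pt "0 0 0 0"

```text
time: 45.3
tool_pos: [0.5631, -0.2726, 0.1603]
tool_rot: [0.017, 0.66, 0.751, 0.015]
contact_force: [-0.7, -0.9, 0.0]
gripper_width: 0.58
```

```bash
python3 lg.py; python3 - <<'E'
from fit import *
P,H=cloud(['wrist'])
for z0 in (.014,.026):
    m=near(P,(.566,-.2555),.055,z0,.045);print('pad',m.sum(),rect(P[m]),P[m].mean(0),np.percentile(P[m][:,2],[5,95]))
E
python3 tray.py; python3 plan.py 582.7,87,150,-15,40
```

```text
[ 563.1 -272.6  160.3] zh mrad [44.5  0.5] q [-0.5809  0.081   1.7045  0.0256  1.3193 -0.7149] pitch 0.0369 v 0.005
pad 3537 [(np.float64(564.8), np.float64(-255.9)), (np.float64(107.3), np.float64(103.3)), 43.1] [ 0.56557236 -0.26058675  0.02808448] [0.01452392 0.03272905]
pad 2410 [(np.float64(567.8), np.float64(-272.8)), (np.float64(44.1), np.float64(46.1)), 7.6] [ 0.56752572 -0.27150121  0.03151979] [0.02985009 0.0328615 ]
blue 2310 [(np.float64(566.3), np.float64(-255.3)), (np.float64(90.4), np.float64(107.6)), 6.9]
yellow 2945 [(np.float64(469.9), np.float64(-266.7)), (np.float64(95.8), np.float64(106.4)), 7.1]
red 9700 [(np.float64(376.4), np.float64(-278.7)), (np.float64(94.8), np.float64(108.6)), 6.8]
edge 6700 [(np.float64(472.4), np.float64(-277.5)), (np.float64(308.0), np.float64(148.2)), 7.4]
now [ 562.6 -272.3  159.2] 97.3 t 45.4 tilt [-0.0038  0.0426] w 0.577 F [ 0.2 -0.   0.3]
[[25.0, 5.0, 1.0, 8.0], [26.0, 1.0, 1.0, 8.0], [26.0, -2.0, 1.0, 8.0], [25.0, -6.0, 1.0, 8.0], [24.0, -9.0, 1.0, 8.0], [22.0, -13.0, 1.0, 8.0], [20.0, -16.0, 1.0, 8.0], [18.0, -18.0, 1.0, 8.1]]
[[15.0, -21.0, 0.0, 8.0], [12.0, -23.0, 1.0, 8.1], [9.0, -24.0, 0.0, 8.0], [5.0, -25.0, 1.0, 8.0], [2.0, -26.0, 0.0, 8.1], [-1.2, -25.3, 0.6, 8.0]]
--
```

```bash
python3 plan.py 575,-90,159,131,40 582.7,87,155,165,40
```

```text
now [ 562.6 -272.3  159.2] 97.3 t 45.4 tilt [-0.0038  0.0426] w 0.577 F [ 0.2 -0.   0.3]
[[36.0, 7.0, 0.0, -6.7], [35.0, 11.0, 0.0, -6.7], [33.0, 15.0, 0.0, -6.8], [31.0, 19.0, 1.0, -6.7], [28.6, 23.1, 0.0, -6.8]]
--
[[26.0, 24.0, 1.0, -6.8], [23.0, 27.0, 1.0, -6.8], [19.0, 30.0, 1.0, -6.8], [15.0, 32.0, 1.0, -6.8], [11.8, 33.4, 0.6, -6.8]]
--
```

Emit:
step_arm --pt "15 3 0 -3" --pt "30 7 0 -6" --pt "35 11 0 -7" --pt "33 15 0 -7" --pt "28 17 0 -6" --pt "14 10 0 -4" --pt "0 0 0 0" --pt "0 0 0 0" --claw 80

```text
time: 46.2
tool_pos: [0.5578, -0.0952, 0.1424]
tool_rot: [0.006, 0.411, 0.912, 0.009]
contact_force: [0.1, 0.1, -0.8]
gripper_width: 0.801
```

```bash
python3 lg.py; python3 plan.py 582.7,87,155,165,36
```

```text
[557.8 -95.2 142.4] zh mrad [17.5 11.7] q [-0.3088 -0.026   1.8446  0.0171  1.3099 -1.0375] pitch 0.0131 v 0.019
now [557.8 -95.2 142.4] 131.5 t 46.2 tilt [-0.0028  0.0209] w 0.801 F [ 0.1  0.1 -0.8]
[[20.0, 23.0, -2.0, -5.6], [18.0, 25.0, -2.0, -5.6], [15.0, 27.0, -1.0, -5.6], [12.0, 28.0, -2.0, -5.6], [10.0, 29.0, -1.0, -5.6], [6.4, 30.1, -2.0, -5.5]]
--
```

Emit:
step_arm --pt "10 12 -1 -3" --pt "18 22 -2 -5.6" --pt "18 25 -2 -5.6" --pt "15 27 -2 -6" --pt "12 28 -1 -6" --pt "8 25 -1 -5" --pt "4 14 0 -2" --pt "0 0 0 0"

```text
time: 47.0
tool_pos: [0.5726, 0.0853, 0.1511]
tool_rot: [0.006, 0.123, 0.992, 0.007]
contact_force: [0.4, -0.2, -0.9]
gripper_width: 0.799
```

Emit:
step_arm --pt "0 0 0 0" --pt "0 0 0 0"

```text
time: 47.2
tool_pos: [0.5726, 0.084, 0.1506]
tool_rot: [0.005, 0.124, 0.992, 0.007]
contact_force: [1.4, -0.9, -0.2]
gripper_width: 0.803
```

```bash
python3 lg.py; python3 - <<'E'
from fit import *
P,H=cloud(['wrist'])
for z0 in (.006,.0115):
    m=near(P,(.599,.0825),.055,z0,.03);print('key',m.sum(),rect(P[m]))
E
python3 plan.py 582.7,87,60,165,20
```

```text
[572.6  84.  150.6] zh mrad [12.4 12.2] q [ 0.0112 -0.0026  1.8071  0.0124  1.3246 -1.3144] pitch 0.0125 v 0.011
key 2331 [(np.float64(599.3), np.float64(81.4)), (np.float64(35.7), np.float64(85.2)), 74.9]
key 2012 [(np.float64(595.7), np.float64(82.3)), (np.float64(35.7), np.float64(77.7)), 74.9]
now [572.6  83.8 150.6] 165.8 t 47.2 tilt [-0.009   0.0148] w 0.798 F [-0.2 -1.2 -0.1]
[[-2.0, 1.0, 18.0, 0.2], [-2.0, 1.0, 18.0, 0.1], [-1.0, 1.0, 18.0, 0.2], [-2.0, 1.0, 18.0, 0.1], [-1.1, 0.3, 18.8, 0.2]]
--
```

Emit:
step_arm --pt "-2 1 10 0.2" --pt "-2 1 20 0.2" --pt "-2 1 25 0.2" --pt "-2 0 25 0" --pt "-1 0 20 0" --pt "0 0 12 0" --pt "0 0 5 0" --pt "0 0 0 0"

```text
time: 48.05
tool_pos: [0.5848, 0.08, 0.0268]
tool_rot: [0.006, 0.135, 0.991, 0.006]
contact_force: [0.4, -0.6, 0.8]
gripper_width: 0.801
```

```bash
python3 lg.py; python3 plan.py 582.8,86.5,2,165,7
```

```text
[584.8  80.   26.8] zh mrad [13.1 11.1] q [ 0.0046  0.1746  1.8465  0.0124  1.1073 -1.3009] pitch 0.0131 v 0.007
now [584.8  80.   26.8] 164.5 t 48.0 tilt [-0.0097  0.0142] w 0.801 F [ 0.4 -0.6  0.8]
[[1.0, 1.0, 6.0, -0.1], [1.0, 1.0, 6.0, -0.1], [1.0, 2.0, 6.0, -0.2], [0.9, 1.4, 6.9, -0.1]]
--
```

Emit:
step_arm --pt "1 2 6 0" --pt "1 2 6 0" --pt "1 2 6 0" --pt "1 1 6 0" --pt "0 0 0 0" --pt "0 0 0 0"

```text
time: 48.65
tool_pos: [0.5856, 0.089, 0.0043]
tool_rot: [0.009, 0.135, 0.991, 0.007]
contact_force: [-0.1, 0.7, -0.2]
gripper_width: 0.801
```

Emit:
step_arm --pt "0 0 0 0" --pt "0 0 0 0" --pt "0 0 0 0" --pt "0 0 0 0" --pt "0 0 0 0" --pt "0 0 0 0" --pt "0 0 0 0" --claw 0

```text
time: 49.35
tool_pos: [0.5863, 0.0888, 0.0053]
tool_rot: [0.01, 0.135, 0.991, 0.007]
contact_force: [0.8, -0.2, -0.5]
gripper_width: 0.401
```

```bash
python3 lg.py
```

```text
[586.3  88.8   5.3] zh mrad [20.9 11. ] q [ 0.0199  0.2083  1.8503  0.0122  1.0618 -1.2861] pitch 0.0211 v 0.004
```

Emit:
step_arm --pt "0 0 -5 0" --pt "0 0 -15 0" --pt "0 0 -25 0" --pt "0 0 -25 0" --pt "0 0 -20 0" --pt "0 0 -5 0" --pt "0 0 0 0" --pt "0 0 0 0"

```text
time: 50.15
tool_pos: [0.5843, 0.0878, 0.1083]
tool_rot: [0.011, 0.135, 0.991, 0.007]
contact_force: [-0.2, 0.1, -0.3]
gripper_width: 0.4
```

```bash
python3 lg.py; python3 - <<'E'
from h import *
shot('wrist','w5.png')
E
python3 plan.py 525,-90,105,131,36
```

```text
[584.3  87.8 108.3] zh mrad [22.8 11.1] q [ 0.0181  0.0634  1.8148  0.0113  1.2404 -1.2857] pitch 0.0229 v 0.004
now [584.1  87.8 108. ] 164.5 t 50.2 tilt [-0.0183  0.0166] w 0.399 F [ 0.3 -0.5 -0.8]
[[2.0, -31.0, -0.0, 5.6], [-2.0, -31.0, -0.0, 5.6], [-4.0, -31.0, -0.0, 5.6], [-8.0, -30.0, -0.0, 5.6], [-10.0, -30.0, -0.0, 5.5], [-13.7, -28.2, -0.3, 5.6]]
--
```

View pics/w5.png

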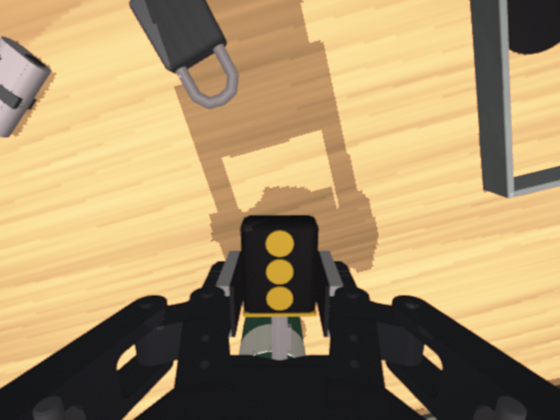

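Emit:
step_arm --pt "1 -15 0 3" --pt "0 -28 0 5.6" --pt "-4 -31 0 5.6" --pt "-8 -30 0 5.6" --pt "-10 -30 0 5.5" --pt "-12 -25 0 5" --pt "-6 -12 0 2" --pt "0 0 0 0"

```text
time: 51.0
tool_pos: [0.5195, -0.091, 0.0949]
tool_rot: [-0.001, 0.422, 0.907, 0.007]
contact_force: [-0.9, 0.7, -1.1]
gripper_width: 0.404
```

Emit:
step_arm --pt "0 0 0 0" --pt "0 0 0 0"

```text
time: 51.2
tool_pos: [0.519, -0.0902, 0.094]
tool_rot: [-0.001, 0.421, 0.907, 0.007]
contact_force: [1.1, -0.7, 0.4]
gripper_width: 0.402
```

```bash
python3 lg.py; python3 plan.py 469.3,-253,90,97,36
```

```text
[519.  -90.2  94. ] zh mrad [ 3.2 13.7] q [-0.3209 -0.0553  1.9599  0.0149  1.2382 -1.0263] pitch -0.0013 v 0.009
now [519.  -90.2  94. ] 130.1 t 51.2 tilt [0.0084 0.0113] w 0.402 F [ 1.1 -0.7  0.4]
[[-18.0, -29.0, 0.0, 6.6], [-22.0, -26.0, 0.0, 6.6], [-25.0, -24.0, 1.0, 6.6], [-27.0, -20.0, 0.0, 6.7], [-29.0, -17.5, 0.6, 6.6]]
--
```

Emit:
step_arm --pt "-9 -14 0 3" --pt "-18 -26 -1 6" --pt "-22 -26 -1 6.6" --pt "-24 -22 -1 6.6" --pt "-24 -18 0 6" --pt "-16 -10 0 4" --pt "-8 -5 0 0.8" --pt "0 0 0 0"

```text
time: 52.0
tool_pos: [0.466, -0.2512, 0.0947]
tool_rot: [-0.003, 0.663, 0.749, 0.008]
contact_force: [0.7, 0.8, -0.3]
gripper_width: 0.398
```

Emit:
step_arm --pt "0 0 0 0" --pt "0 0 0 0"

```text
time: 52.2
tool_pos: [0.4669, -0.2493, 0.0946]
tool_rot: [-0.003, 0.661, 0.75, 0.008]
contact_force: [-0.4, 0.1, -0.2]
gripper_width: 0.398
```

```bash
python3 lg.py; python3 plan.py 469.3,-253,30,97,12
```

```text
[ 466.9 -249.3   94.6] zh mrad [ 5.5 16.7] q [-0.6401 -0.0473  1.9511  0.0176  1.2433 -0.7716] pitch -0.0056 v 0.015
now [ 466.9 -249.3   94.6] 97.2 t 52.2 tilt [0.0158 0.0076] w 0.398 F [-0.4  0.1 -0.2]
[[-1.0, 0.0, 11.0, 0.0], [-1.0, 0.0, 11.0, 0.0], [-1.0, 0.0, 11.0, 0.1], [-1.0, 0.0, 11.0, 0.0], [-0.0, 1.0, 10.0, 0.1], [-0.9, 0.5, 10.6, 0.0]]
--
```

Emit:
step_arm --pt "-1 0 8 0" --pt "-1 0 12 0" --pt "-1 0 12 0" --pt "-1 0 12 0" --pt "0 1 12 0" --pt "-1 0 9 0" --pt "0 0 4 0" --pt "0 0 0 0"

```text
time: 53.0
tool_pos: [0.4683, -0.2499, 0.0169]
tool_rot: [-0.006, 0.66, 0.752, 0.008]
contact_force: [-0.0, 0.4, 0.3]
gripper_width: 0.397
```

```bash
python3 lg.py; python3 plan.py 469.3,-253,12,97,6
```

```text
[ 468.3 -249.9   16.9] zh mrad [ 1.9 19.9] q [-0.6394  0.0735  1.9781  0.0192  1.1005 -0.7786] pitch -0.0104 v 0.005
now [ 468.3 -249.9   16.9] 97.5 t 53.0 tilt [0.0195 0.0044] w 0.397 F [-0.   0.4  0.3]
[[-3.3, 0.5, 4.8, 0.5]]
--
```

Emit:
step_arm --pt "-3 0.5 2 0" --pt "0 0 3 0" --pt "0 0 0 0" --pt "0 0 0 0"

```text
time: 53.4
tool_pos: [0.4705, -0.2539, 0.0129]
tool_rot: [-0.004, 0.66, 0.752, 0.008]
contact_force: [0.1, -0.2, -0.4]
gripper_width: 0.396
```

```bash
python3 lg.py
```

```text
[ 470.5 -253.9   12.9] zh mrad [ 4.4 18. ] q [-0.6432  0.0867  1.972   0.0193  1.0903 -0.7824] pitch -0.0074 v 0.003
```

Emit:
step_arm --pt "0 -1 2 0" --pt "0 0 0 0"

```text
time: 53.6
tool_pos: [0.4704, -0.2545, 0.0121]
tool_rot: [-0.003, 0.66, 0.752, 0.009]
contact_force: [-0.3, -0.1, -0.5]
gripper_width: 0.399
```

Emit:
step_arm --pt "0 0 0 0" --pt "0 0 0 0" --pt "0 0 0 0" --pt "0 0 0 0" --claw 55

```text
time: 54.0
tool_pos: [0.4704, -0.2546, 0.0123]
tool_rot: [-0.003, 0.66, 0.752, 0.008]
contact_force: [0.6, 0.3, -0.4]
gripper_width: 0.551
```

Emit:
step_arm --pt "0 0 -10 0" --pt "0 0 -20 0" --pt "0 0 -35 0" --pt "0 0 -35 0" --pt "0 0 -35 0" --pt "0 0 -20 0" --pt "0 0 -10 0" --pt "0 0 0 0"

```text
time: 54.8
tool_pos: [0.4684, -0.257, 0.1868]
tool_rot: [-0.003, 0.66, 0.752, 0.008]
contact_force: [-0.7, 0.5, -0.4]
gripper_width: 0.549
```

Emit:
step_arm --pt "0 0 0 0" --pt "0 0 0 0"

```text
time: 55.0
tool_pos: [0.4677, -0.2564, 0.1851]
tool_rot: [-0.004, 0.66, 0.752, 0.008]
contact_force: [-1.1, -0.3, -0.4]
gripper_width: 0.554
```

```bash
python3 lg.py; python3 - <<'E'
from fit import *
img,d,P0,K,T=shot('wrist','w6.png');P=P0.reshape(-1,3)
m=near(P,(.471,-.267),.05,.0145,.045);print('key',m.sum(),rect(P[m]),np.percentile(P[m][:,2],[5,95]))
m=near(P,(.471,-.254),.03,.018,.045);print('key',m.sum(),rect(P[m]))
E
python3 tray.py; python3 plan.py 600,-60,210,97,45 694,54,210,91,45
```

```text
[ 467.7 -256.4  185.1] zh mrad [ 4.3 17.9] q [-0.6501 -0.1312  1.8697  0.0171  1.4106 -0.7831] pitch -0.0074 v 0.018
key 2015 [(np.float64(470.1), np.float64(-272.0)), (np.float64(85.3), np.float64(83.9)), 47.8] [0.01631707 0.02394752]
key 1721 [(np.float64(470.5), np.float64(-254.6)), (np.float64(35.7), np.float64(54.9)), 7.5]
blue 2580 [(np.float64(565.8), np.float64(-254.9)), (np.float64(92.7), np.float64(107.3)), 7.2]
yellow 2263 [(np.float64(471.4), np.float64(-269.1)), (np.float64(89.8), np.float64(102.1)), 7.3]
red 6777 [(np.float64(376.0), np.float64(-278.5)), (np.float64(93.4), np.float64(108.9)), 7.2]
edge 5522 [(np.float64(472.9), np.float64(-278.3)), (np.float64(307.2), np.float64(149.6)), 7.1]
now [ 467.4 -256.3  184.6] 97.5 t 55.1 tilt [0.018  0.0058] w 0.55 F [ 0.6  0.3 -0.6]
[[30.0, 26.0, -4.0, 0.1], [30.0, 26.0, -3.0, 0.1], [30.0, 26.0, -4.0, 0.1], [29.0, 26.0, -3.0, 0.1], [30.0, 26.0, -4.0, 0.0], [29.4, 26.3, -3.3, 0.1]]
--
[[25.0, 27.0, 1.0, 1.5], [26.0, 26.0, 0.0, 1.5], [27.0, 25.0, 1.0, 1.5], [27.8, 25.0, 0.4, 1.5]]
--
```

View pics/w6.png

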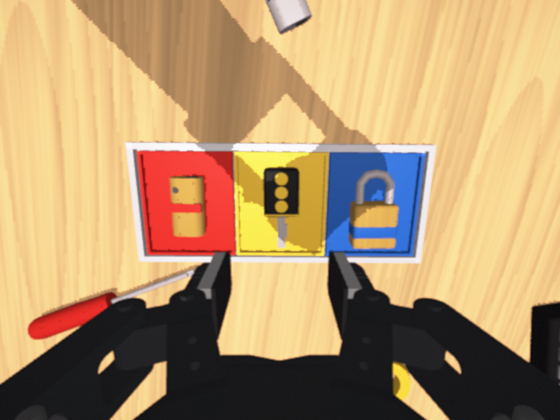

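```bash
cat > chk.py <<'E'
from fit import *
import sys
img,d,P0,K,T=shot(sys.argv[1]);P=P0.reshape(-1,3)
a=np.radians(7);ex=np.array([np.cos(a),np.sin(a)]);ey=np.array([-ex[1],ex[0]])
for n,c in [('red',(.376,-.2788)),('yellow',(.4712,-.2672)),('blue',(.566,-.2555))]:
    D=P[:,:2]-c; u=D@ex;v=D@ey
    m=(abs(u)<.036)&(abs(v)<.047)&(P[:,2]>.0115)&(P[:,2]<.05)
    print(n,m.sum(),'u',(np.percentile(u[m],[.5,99.5])*1000).round(1),'v',(np.percentile(v[m],[.3,99.7])*1000).round(1),'ztop',np.percentile(P[m][:,2],99).round(4))
E
python3 chk.py wrist; python3 chk.py side; python3 chk.py scene
```

```text
red 1973 u [-14.3  17.7] v [-29.6  30.5] ztop 0.0264
yellow 2050 u [-17.1  18.4] v [-44.4  40.1] ztop 0.0245
blue 2813 u [-22.6  20.6] v [-39.3  38.5] ztop 0.0331
red 271 u [-25.2  19.4] v [-31.6  35. ] ztop 0.0279
yellow 266 u [-16.5  24.8] v [-45.4  44.2] ztop 0.0248
blue 362 u [-21.6  22.4] v [-42.7  42. ] ztop 0.0343
red 216 u [-13.2  18.4] v [-29.1  35. ] ztop 0.0228
yellow 236 u [-17.1  19.3] v [-41.7  43.8] ztop 0.0209
blue 433 u [-20.8  22.3] v [-38.8  40.9] ztop 0.0298
```

All three parts are centred within about 2 mm and lie flat. Now the can.

Emit:
step_arm --pt "14 12 -3 0" --pt "26 22 -4 0" --pt "32 28 -5 0" --pt "32 28 -5 0" --pt "26 22 -4 0" --pt "14 12 -2 0" --pt "0 0 0 0" --pt "0 0 0 0" --claw 100

```text
time: 56.05
tool_pos: [0.5744, -0.0925, 0.2079]
tool_rot: [-0.007, 0.661, 0.751, 0.007]
contact_force: [-1.1, -0.4, -0.3]
gripper_width: 1.001
```

```bash
python3 lg.py; python3 plan.py 694,54,205,93,40
```

```text
[574.4 -92.5 207.9] zh mrad [-1.7 20.2] q [-0.2967 -0.0307  1.7363  0.019   1.4435 -0.4266] pitch -0.0076 v 0.014
now [574.4 -92.5 207.9] 97.3 t 56.0 tilt [0.0202 0.0008] w 1.001 F [-1.1 -0.4 -0.3]
[[26.0, 27.0, 1.0, 0.9], [26.0, 27.0, 1.0, 0.9], [27.0, 27.0, 1.0, 0.8], [27.0, 26.0, 1.0, 0.9], [28.2, 26.2, 1.7, 0.8]]
--
```

Emit:
step_arm --pt "12 12 0 0.5" --pt "24 25 0 0.9" --pt "28 28 0 0.9" --pt "28 28 0 0.9" --pt "24 24 0 0.9" --pt "12 11 0 0" --pt "0 0 0 0" --pt "0 0 0 0"

```text
time: 56.85
tool_pos: [0.6902, 0.0405, 0.2055]
tool_rot: [-0.009, 0.693, 0.721, 0.003]
contact_force: [-0.5, 0.5, 0.7]
gripper_width: 1.001
```

```bash
python3 lg.py; python3 - <<'E'
from fit import *
P,H=cloud(['wrist'])
m=near(P,(.694,.054),.04,.12,.131);print('cap',rect(P[m]),m.sum())
E
python3 plan.py 693.5,54,150,93,40
```

```text
[690.2  40.5 205.5] zh mrad [-9.3 17.3] q [-0.0558  0.2267  1.465   0.0169  1.4602 -0.0971] pitch -0.0103 v 0.009
cap [(np.float64(693.4), np.float64(53.1)), (np.float64(35.2), np.float64(35.1)), 71.1] 1732
now [690.   40.2 205.5] 92.2 t 56.9 tilt [ 0.0178 -0.0086] w 0.997 F [-0.3 -0.7 -0.3]
[[6.0, 2.0, 28.0, -0.4], [6.6, 2.5, 27.7, -0.4]]
--
```

Emit:
step_arm --pt "6 2 8 0" --pt "6 2 15 0" --pt "0 0 15 0" --pt "0 0 8 0" --pt "0 0 0 0" --pt "0 0 0 0"

```text
time: 57.5
tool_pos: [0.6903, 0.0507, 0.1534]
tool_rot: [-0.011, 0.695, 0.719, 0.001]
contact_force: [0.4, 1.0, 0.9]
gripper_width: 1.003
```

```bash
python3 lg.py; python3 plan.py 693.3,53.4,95,92,12
```

```text
[690.3  50.7 153.4] zh mrad [-13.7  17. ] q [-0.0407  0.2693  1.5037  0.0168  1.383  -0.0787] pitch -0.0144 v 0.013
now [690.3  50.7 153.4] 92.0 t 57.5 tilt [ 0.0175 -0.0131] w 1.003 F [0.4 1.  0.9]
[[0.0, 1.0, 12.0, -0.0], [0.0, 1.0, 12.0, -0.0], [1.0, 1.0, 11.0, -0.0], [0.0, 0.0, 12.0, -0.0], [0.5, 0.8, 11.4, -0.0]]
--
```

Emit:
step_arm --pt "0 1 8 0" --pt "1 1 12 0" --pt "1 1 12 0" --pt "0 1 12 0" --pt "0 0 8 0" --pt "0 0 5 0" --pt "0 0 0 0" --pt "0 0 0 0"

```text
time: 58.3
tool_pos: [0.694, 0.054, 0.0912]
tool_rot: [-0.011, 0.695, 0.719, 0.001]
contact_force: [0.4, -0.0, 0.2]
gripper_width: 0.996
```

```bash
python3 plan.py 693.3,53.4,95,92,12
```

```text
now [694.   54.   91.2] 92.0 t 58.3 tilt [ 0.0174 -0.0129] w 0.996 F [ 0.4 -0.   0.2]
[[-0.5, -0.8, -3.8, -0.0]]
--
```

Emit:
step_arm --pt "0 -0.5 -4.5 0" --pt "0 0 0 0"

```text
time: 58.5
tool_pos: [0.6941, 0.0539, 0.0971]
tool_rot: [-0.01, 0.695, 0.719, 0.002]
contact_force: [-0.2, -0.2, -0.3]
gripper_width: 0.999
```

Emit:
step_arm --pt "0 0 0 0" --pt "0 0 0 0" --pt "0 0 0 0" --pt "0 0 0 0" --pt "0 0 0 0" --pt "0 0 0 0" --pt "0 0 0 0" --pt "0 0 0 0" --claw 0

```text
time: 59.3
tool_pos: [0.6952, 0.0538, 0.0994]
tool_rot: [-0.009, 0.695, 0.719, 0.003]
contact_force: [-1.3, 0.1, 0.1]
gripper_width: 0.403
```

```bash
python3 lg.py
```

```text
[695.2  53.8  99.4] zh mrad [-8.6 16.8] q [-0.036   0.3267  1.5285  0.0171  1.2956 -0.0754] pitch -0.0092 v 0.0
```

Emit:
step_arm --pt "0 0 -5 0" --pt "0 0 -12 0" --pt "0 0 -18 0" --pt "0 0 -18 0" --pt "0 0 -12 0" --pt "0 0 -5 0" --pt "0 0 0 0" --pt "0 0 0 0"

```text
time: 60.1
tool_pos: [0.6951, 0.0525, 0.1749]
tool_rot: [-0.009, 0.695, 0.719, 0.003]
contact_force: [-0.4, -0.2, -2.4]
gripper_width: 0.406
```

```bash
python3 lg.py; python3 plan.py 592,178,168,92,30 491,303.7,168,92,30
```

```text
[695.1  52.5 174.9] zh mrad [-9.9 16.8] q [-0.0378  0.261   1.4765  0.0166  1.4146 -0.0751] pitch -0.0105 v 0.004
now [695.1  52.5 174.9] 92.0 t 60.1 tilt [ 0.0171 -0.0093] w 0.406 F [-0.4 -0.2 -2.4]
[[21.0, -16.0, 2.0, -0.0], [22.0, -17.0, 2.0, -0.0], [21.0, -16.0, 2.0, -0.0], [22.0, -17.0, 1.0, -0.0], [21.0, -16.0, 2.0, -0.0], [21.8, -16.7, 1.0, -0.0]]
--
[[22.0, -16.0, 1.0, -0.0], [21.0, -16.0, 0.0, -0.0], [22.0, -16.0, 1.0, -0.0], [21.0, -16.0, 0.0, -0.0], [22.0, -16.0, 1.0, -0.0], [21.1, -16.5, 0.1, -0.0]]
--
```

Emit:
step_arm --pt "8 -6 0 0" --pt "16 -12 0 0" --pt "22 -17 0 0" --pt "26 -19 0 0" --pt "24 -18 0 0" --pt "18 -14 0 0" --pt "9 -7 0 0" --pt "0 0 0 0"

```text
time: 60.9
tool_pos: [0.5844, 0.1823, 0.1711]
tool_rot: [-0.015, 0.694, 0.72, -0.002]
contact_force: [-0.1, 0.2, -2.1]
gripper_width: 0.404
```

Emit:
step_arm --pt "0 0 0 0" --pt "0 0 0 0"

```text
time: 61.1
tool_pos: [0.5843, 0.1821, 0.1707]
tool_rot: [-0.015, 0.694, 0.72, -0.002]
contact_force: [-1.4, -0.1, -2.3]
gripper_width: 0.407
```

```bash
python3 lg.py; python3 plan.py 490.9,303.6,168,92,20
```

```text
[584.3 182.1 170.7] zh mrad [-23.7  17.4] q [0.1708 0.0775 1.6901 0.0216 1.3945 0.1296] pitch -0.0204 v 0.006
now [584.3 182.1 170.7] 92.1 t 61.1 tilt [ 0.0183 -0.023 ] w 0.407 F [-1.4 -0.1 -2.3]
[[16.0, -11.0, 1.0, 0.0], [16.0, -11.0, 1.0, 0.0], [15.0, -11.0, 1.0, 0.0], [16.0, -11.0, 1.0, 0.0], [15.0, -11.0, 1.0, 0.0], [16.0, -11.0, 1.0, 0.0], [15.0, -11.0, 0.0, 0.1], [15.8, -11.7, 1.0, 0.0]]
--
```

Emit:
step_arm --pt "8 -6 0 0" --pt "16 -12 0 0" --pt "22 -16 0 0" --pt "24 -17 0 0" --pt "22 -16 0 0" --pt "16 -11 0 0" --pt "9 -6 0 0" --pt "0 0 0 0"

```text
time: 61.9
tool_pos: [0.491, 0.3021, 0.1751]
tool_rot: [-0.016, 0.696, 0.718, -0.002]
contact_force: [-0.5, 0.3, -2.3]
gripper_width: 0.404
```

Emit:
step_arm --pt "0 0 0 0" --pt "0 0 0 0"

```text
time: 62.1
tool_pos: [0.4913, 0.3017, 0.1752]
tool_rot: [-0.015, 0.696, 0.718, -0.002]
contact_force: [-0.0, -0.5, -3.1]
gripper_width: 0.402
```

```bash
python3 lg.py; python3 plan.py 490.9,303.6,150,92,20
```

```text
[491.3 301.7 175.2] zh mrad [-24.1  18.9] q [ 0.4086 -0.0137  1.7756  0.0273  1.3944  0.3722] pitch -0.0147 v 0.007
now [491.3 301.7 175.2] 91.8 t 62.1 tilt [ 0.0196 -0.0235] w 0.402 F [-0.  -0.5 -3.1]
[[1.0, 0.0, 13.0, -0.1], [0.4, 0.3, 12.2, -0.1]]
--
```

```bash
python3 plan.py 492,303.8,112,92,11
```

```text
now [491.3 301.7 175.2] 91.8 t 62.1 tilt [ 0.0196 -0.0235] w 0.402 F [-0.  -0.5 -3.1]
[[0.0, 0.0, 11.0, -0.0], [0.0, 0.0, 10.0, -0.0], [0.0, 1.0, 11.0, -0.1], [0.0, 0.0, 10.0, -0.0], [0.0, 1.0, 11.0, -0.1], [0.8, 0.3, 10.2, -0.0]]
--
```

Emit:
step_arm --pt "0 0 7 0" --pt "0 0 11 0" --pt "0 1 13 0" --pt "0 0 13 0" --pt "1 1 11 0" --pt "0 0 7 0" --pt "0 0 0 0" --pt "0 0 0 0"

```text
time: 62.9
tool_pos: [0.492, 0.3011, 0.1046]
tool_rot: [-0.016, 0.697, 0.716, -0.004]
contact_force: [0.3, -0.3, -2.3]
gripper_width: 0.402
```

```bash
python3 lg.py; python3 plan.py 492,303.8,102,92,11
```

```text
[492.  301.1 104.6] zh mrad [-28.3  16.4] q [0.4074 0.0611 1.824  0.0275 1.276  0.3722] pitch -0.0196 v 0.01
now [492.  301.1 104.6] 91.5 t 62.9 tilt [ 0.0172 -0.0278] w 0.402 F [ 0.3 -0.3 -2.3]
[[2.6, 0.2, 2.7, -0.5]]
--
```

Emit:
step_arm --pt "2.5 0 2 0" --pt "0 0 2 0" --pt "0 0 0 0" --pt "0 0 0 0"

```text
time: 63.3
tool_pos: [0.4929, 0.3047, 0.1024]
tool_rot: [-0.015, 0.697, 0.717, -0.002]
contact_force: [-0.9, 0.5, -2.6]
gripper_width: 0.404
```

```bash
python3 plan.py 492,303.8,100,92,11; python3 - <<'E'
from fit import *
for c in ('scene','side'):
    P,H=cloud([c])
    m=near(P,(.491,.304),.05,.04,.085);X=P[m]*1000;
    from scipy.optimize import least_squares
    f=least_squares(lambda t:np.hypot(X[:,0]-t[0]-t[2]*X[:,2],X[:,1]-t[1]-t[3]*X[:,2])-27,[491,304,0,0],loss='soft_l1');print(c,m.sum(),f.x.round(3))
E
```

```text
now [492.9 304.7 102.4] 91.6 t 63.3 tilt [ 0.0186 -0.0245] w 0.404 F [-0.9  0.5 -2.6]
[[-0.9, -0.9, 2.4, -0.4]]
--
scene 826 [ 4.90104e+02  3.05249e+02  1.30000e-02 -1.00000e-02]
side 357 [ 4.90282e+02  3.05512e+02  4.00000e-02 -1.40000e-02]
```

Emit:
step_arm --pt "-1.3 0.7 1 0" --pt "0 0 2 0" --pt "0 0 0 0" --pt "0 0 0 0"

```text
time: 63.8
tool_pos: [0.4941, 0.3034, 0.0998]
tool_rot: [-0.015, 0.697, 0.717, -0.002]
contact_force: [0.4, -0.8, -2.1]
gripper_width: 0.401
```

```bash
python3 plan.py 492,303.8,98,92,11
```

```text
now [494.1 303.4  99.8] 91.5 t 63.8 tilt [ 0.019  -0.0233] w 0.401 F [ 0.4 -0.8 -2.1]
[[0.5, -2.1, 1.9, -0.5]]
--
```

Emit:
step_arm --pt "0 0 2 0" --pt "0 0 0 0" --pt "0 0 0 0"

```text
time: 64.1
tool_pos: [0.4948, 0.3041, 0.1002]
tool_rot: [-0.015, 0.697, 0.717, -0.001]
contact_force: [-0.5, -0.5, -2.9]
gripper_width: 0.405
```

Emit:
step_arm --pt "0 -1 3 0" --pt "0 0 0 0" --pt "0 0 0 0"

```text
time: 64.4
tool_pos: [0.495, 0.3049, 0.0999]
tool_rot: [-0.015, 0.697, 0.717, 0.001]
contact_force: [0.7, 0.1, -1.4]
gripper_width: 0.403
```

```bash
python3 lg.py; python3 - <<'E'
from fit import *
from scipy.optimize import least_squares
for c in ('scene','side'):
    P,H=cloud([c])
    m=near(P,(.491,.304),.05,.04,.085);X=P[m]*1000
    f=least_squares(lambda t:np.hypot(X[:,0]-t[0]-t[2]*X[:,2],X[:,1]-t[1]-t[3]*X[:,2])-27,[491,304,0,0],loss='soft_l1');print(c,m.sum(),f.x.round(3))
print(state()['contact_force'])
E
```

```text
[495.  304.9  99.9] zh mrad [-19.7  21.4] q [0.4108 0.0707 1.8226 0.0289 1.2579 0.3745] pitch -0.0097 v 0.004
scene 823 [ 4.92442e+02  3.05816e+02  1.20000e-02 -1.50000e-02]
side 358 [ 4.92580e+02  3.05778e+02  3.80000e-02 -1.50000e-02]
[ 0.64009326 -0.28102892 -1.47376667]
```

Emit:
step_arm --pt "-1.8 -1.3 -0.5 0" --pt "0 0 0 0" --pt "0 0 1.5 0" --pt "0 0 0 0"

```text
time: 64.9
tool_pos: [0.4936, 0.3032, 0.0998]
tool_rot: [-0.015, 0.697, 0.717, 0.001]
contact_force: [0.0, -0.4, -1.8]
gripper_width: 0.407
```

```bash
python3 lg.py; python3 - <<'E'
from fit import *
from scipy.optimize import least_squares
for c in ('scene','side'):
    P,H=cloud([c])
    m=near(P,(.491,.304),.05,.04,.085);X=P[m]*1000
    f=least_squares(lambda t:np.hypot(X[:,0]-t[0]-t[2]*X[:,2],X[:,1]-t[1]-t[3]*X[:,2])-27,[491,304,0,0],loss='soft_l1');print(c,m.sum(),f.x.round(3))
    m=near(P,(.535,.303),.13,.024,.036)&(np.hypot(P[:,0]-.491,P[:,1]-.304)>.036);print('stall',rect(P[m]))
print(state()['contact_force'])
E
```

```text
[493.6 303.2  99.8] zh mrad [-20.5  21.9] q [0.4087 0.0662 1.8274 0.0297 1.2582 0.3722] pitch -0.0102 v 0.009
scene 816 [ 4.90899e+02  3.04384e+02  1.30000e-02 -1.80000e-02]
stall [(np.float64(537.3), np.float64(303.2)), (np.float64(95.4), np.float64(160.4)), 88.9]
side 357 [ 4.91410e+02  3.04351e+02  3.50000e-02 -1.80000e-02]
stall [(np.float64(538.4), np.float64(303.4)), (np.float64(95.4), np.float64(161.3)), 89.0]
[-0.87263926  0.25041139  0.97231459]
```

Emit:
step_arm --pt "0 0.5 2 0" --pt "0 0 0 0"

```text
time: 65.2
tool_pos: [0.4941, 0.3038, 0.0999]
tool_rot: [-0.016, 0.697, 0.717, 0.001]
contact_force: [0.2, -0.1, -2.9]
gripper_width: 0.399
```

Emit:
step_arm --pt "0 0 0 0" --pt "0 0 0 0" --pt "0 0 0 0" --pt "0 0 0 0" --pt "0 0 0 0" --pt "0 0 0 0" --pt "0 0 0 0" --claw 100

```text
time: 65.9
tool_pos: [0.4942, 0.3036, 0.0989]
tool_rot: [-0.015, 0.697, 0.716, 0.001]
contact_force: [0.6, 0.0, 0.4]
gripper_width: 1.004
```

```bash
python3 lg.py
```

```text
[494.2 303.6  98.9] zh mrad [-21.   22.6] q [0.4084 0.0692 1.8261 0.0305 1.2567 0.3719] pitch -0.0104 v 0.001
```

Emit:
step_arm --pt "0 0 -6 0" --pt "0 0 -12 0" --pt "0 0 -20 0" --pt "0 0 -25 0" --pt "0 0 -25 0" --pt "0 0 -15 0" --pt "0 0 -8 0" --pt "0 0 0 0"

```text
time: 66.7
tool_pos: [0.4971, 0.301, 0.2191]
tool_rot: [-0.015, 0.697, 0.717, 0.002]
contact_force: [0.8, 0.0, 0.2]
gripper_width: 1.0
```

Emit:
step_arm --pt "0 0 0 0" --pt "0 0 0 0" --pt "-15 0 0 0" --pt "-30 0 0 0" --pt "-30 0 0 0" --pt "-15 0 0 0" --pt "0 0 0 0" --pt "0 0 0 0"

```text
time: 67.5
tool_pos: [0.4953, 0.2036, 0.2081]
tool_rot: [-0.018, 0.697, 0.717, -0.005]
contact_force: [-0.0, -0.1, 0.5]
gripper_width: 1.0
```

```bash
python3 lg.py; python3 - <<'E'
from fit import *
from scipy.optimize import least_squares
for c in ('scene','side'):
    img,d,P0,K,T=shot(c,c+'9.png'); P=P0.reshape(-1,3)
    m=near(P,(.491,.304),.05,.04,.085);X=P[m]*1000
    f=least_squares(lambda t:np.hypot(X[:,0]-t[0]-t[2]*X[:,2],X[:,1]-t[1]-t[3]*X[:,2])-27,[491,304,0,0],loss='soft_l1');print(c,m.sum(),f.x.round(3))
    m=near(P,(.49,.304),.05,.124,.14);print('captop',rect(P[m]))
a=cv2.imread('pics/scene9.png')[110:410,130:450];b=cv2.imread('pics/side9.png')[110:365,110:410]
a=cv2.resize(a,(400,375));b=np.vstack([cv2.resize(b,(400,340)),np.zeros((35,400,3),'uint8')]);cv2.imwrite('pics/both9.png',np.hstack([a,b]))
E
python3 chk.py side; python3 chk.py scene
```

```text
[495.3 203.6 208.1] zh mrad [-31.8  17.9] q [ 0.2379 -0.131   1.8307  0.025   1.4686  0.2079] pitch -0.0267 v 0.02
scene 838 [ 4.91563e+02  3.05227e+02 -1.90000e-02 -1.50000e-02]
captop [(np.float64(491.3), np.float64(304.9)), (np.float64(35.5), np.float64(34.2)), 48.6]
side 346 [ 4.91524e+02  3.05243e+02  1.40000e-02 -1.40000e-02]
captop [(np.float64(491.9), np.float64(304.1)), (np.float64(33.3), np.float64(35.3)), 35.4]
red 275 u [-13.9  19.2] v [-46.7  33.9] ztop 0.027
yellow 260 u [-15.7  20.4] v [-41.9  42.9] ztop 0.0254
blue 122 u [-21.3  24.9] v [-8.6 42.4] ztop 0.028
red 219 u [-13.1  18.1] v [-29.5  34.5] ztop 0.0228
yellow 235 u [-16.8  19.4] v [-40.5  43.4] ztop 0.0214
blue 433 u [-21.5  22.4] v [-37.3  40.5] ztop 0.0298
```

View pics/both9.png

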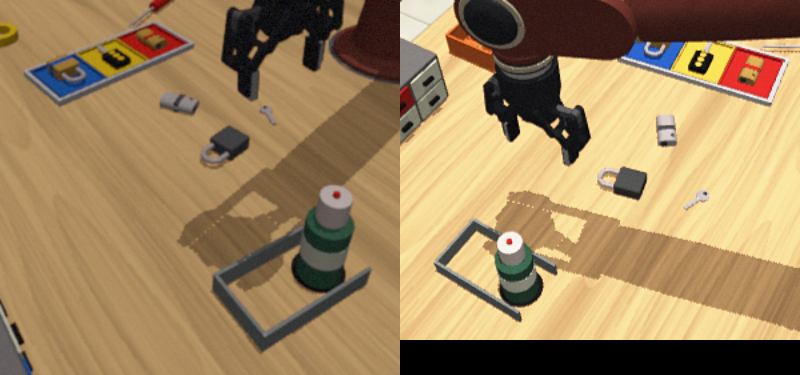

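The final picture shows the can upright on the disc, now at (491.6, 304.5) mm against the disc's (491.6, 304.2). The tray is filled, the look-alikes are untouched and the arm is clear.

```bash
python3 -c "
from plant import *
print(job_done(), state()['time'])"
```

```text
the job is handed in; nothing more can be done
the job is handed in; nothing more can be done
```

The job is packed and handed in at about 68 s of the 136 s allowed. I stood the can aside, put the brass cylinder in the red insert, the brass padlock in the blue and the car key in the yellow. Then I set the can back on the black disc.

**Last checks:**
- **Tray parts:** each lies flat, within about 2 mm of its insert's middle by the wrist camera.
- **Can:** it stands upright, within about 1 mm of the disc's centre.
- **Look-alikes:** the dark steel padlock and the steel cylinder look unmoved in the last picture. I did not measure them again.
- **Arm:** it was clear of everything at hand-in.

**What disagreed or went wrong:**
- **Side camera at the end:** the arm hid part of the blue insert, so its padlock reading there was cut short. The scene camera still agreed with the earlier wrist check. Its red reading also ran wide on one side.
- **Tool tilt:** the tool's tilt drifted with long moves, once to about 10°, while the gripper was empty. I worked it back down, and it stayed under about 5° with anything gripped and under 2° with the can.

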